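Hang washed pipe saddles on the drip rail and the empty basket on its hook

TASK

The pipe saddles standing in the washing basket have just been washed: drape every one of them astride the bar of the drip rail, hanging straight and still, with a clear gap of about a finger's width between neighbours. Then hang the emptied basket by its bail on the hook of the hook stand so that it drains clear of the bench, and leave the mug, the pen pot and the screwdriver where they are.

Things in the scene. Friction and masses are not known exactly. Their poses are not given: they have to be found in the camera images.
- saddle_1: pipe saddle of bare steel strap, 140 g, one of up to 4 alike (None from the start = absent), upright in the basket: an arch 62 mm across outside, 52 inside, strap 30 wide and 5 thick, on two outward feet (78 mm over the feet), a lug on top; 99 mm tall. Origin: centre of underside between the feet; z up, y along the tunnel under the arch (the way a bar passes), x from leg to leg
- saddle_1_crown (a point): middle of the underside of saddle_1's crown, 67 mm over its feet; it rests on the bar when draped. The crown's top is at 72 mm; it is chamfered towards the legs
- saddle_1_lug (a point): grip of saddle_1: point 88 mm over its feet in the upright lug, a plate 8 mm thick along x, 24 mm along y, z 72 to 99 mm: pinch it along x from above, fingertips just above the crown
- saddle_2: pipe saddle of bare steel strap, 140 g, one of up to 4 alike (None from the start = absent), upright in the basket: an arch 62 mm across outside, 52 inside, strap 30 wide and 5 thick, on two outward feet (78 mm over the feet), a lug on top; 99 mm tall. Origin: centre of underside between the feet; z up, y along the tunnel under the arch (the way a bar passes), x from leg to leg
- saddle_2_crown (a point): middle of the underside of saddle_2's crown, 67 mm over its feet; it rests on the bar when draped. The crown's top is at 72 mm; it is chamfered towards the legs
- saddle_2_lug (a point): grip of saddle_2: point 88 mm over its feet in the upright lug, a plate 8 mm thick along x, 24 mm along y, z 72 to 99 mm: pinch it along x from above, fingertips just above the crown
- saddle_3: pipe saddle of bare steel strap, 140 g, one of up to 4 alike (None from the start = absent), upright in the basket: an arch 62 mm across outside, 52 inside, strap 30 wide and 5 thick, on two outward feet (78 mm over the feet), a lug on top; 99 mm tall. Origin: centre of underside between the feet; z up, y along the tunnel under the arch (the way a bar passes), x from leg to leg
- saddle_3_crown (a point): middle of the underside of saddle_3's crown, 67 mm over its feet; it rests on the bar when draped. The crown's top is at 72 mm; it is chamfered towards the legs
- saddle_3_lug (a point): grip of saddle_3: point 88 mm over its feet in the upright lug, a plate 8 mm thick along x, 24 mm along y, z 72 to 99 mm: pinch it along x from above, fingertips just above the crown
- saddle_4: pipe saddle of bare steel strap, 140 g, one of up to 4 alike (None from the start = absent), upright in the basket: an arch 62 mm across outside, 52 inside, strap 30 wide and 5 thick, on two outward feet (78 mm over the feet), a lug on top; 99 mm tall. Origin: centre of underside between the feet; z up, y along the tunnel under the arch (the way a bar passes), x from leg to leg
- saddle_4_crown (a point): middle of the underside of saddle_4's crown, 67 mm over its feet; it rests on the bar when draped. The crown's top is at 72 mm; it is chamfered towards the legs
- saddle_4_lug (a point): grip of saddle_4: point 88 mm over its feet in the upright lug, a plate 8 mm thick along x, 24 mm along y, z 72 to 99 mm: pinch it along x from above, fingertips just above the crown
- basket: washing basket of sheet metal, 224 (y) x 130 (x) mm, walls 30 high and 3 thick, 0.4 kg, rigid wire bail arching over its middle in its y-z plane: wire 7 thick, level top y -45 to 45, centre line z 100. Origin: centre of underside; z up; floor at z 3. A floor spine under the bail is 18 wide, 20 high. Saddles stand two either side of it, tunnels roughly along basket x. Same after a half turn
- basket_tab (a point): grip of the basket: point 117 mm over its underside in a black upright tab on top of the bail's middle, 24 mm along basket x, 10 mm thick along basket y, z 101 to 129 mm: pinch it along y from above, fingertips above the bail wire (top at z 103.5)
- basket_bail (a point): middle of the underside of the bail's level top (z 96.5 mm in the basket)
- drip_rail: fixed steel stand: a level round bar 14 mm thick on a post at either end. Origin on the bench under the bar's middle; the bar runs along its y. Heavy, does not move
- rail_mid (a point): middle of the bar, on its axis, 130 mm over the bench; frame as the drip_rail. Collars 44 mm across at y +-110 mm (inner faces) bound the usable length; a draped saddle's crown underside lies about 7 mm over this axis
- hook_stand: fixed stand with one hook: a foot plate 10 mm thick, a post 95 mm behind the seat (+x) and 168 mm high, and an arm of flat strap (24 mm wide, 6 mm thick) that comes forward from it along -x, dips into a V-shaped seat and ends in an upturned tip. Origin on the bench straight under the seat; x points from the seat to the post
- hook_seat (a point): bottom of the V-shaped seat of the hook, on its upper face, 157 mm over the bench; frame as the hook_stand. The tip rises to z +16 mm at x -28 mm; behind the seat the arm's top is at z +14 mm from x +24 mm on; its underside is nowhere below z -8 mm. Bring the bail (lying along y) in from -x, over the tip, arm passing between bail and basket, then lower it
- tea_mug: green tea mug, 96 mm tall: leave alone. Origin at its base. Behind it (x over 0.52, y over 0.2) stands a big open carton, roughly 0.3 m high with flaps standing higher: steer the arm round it
- pen_pot: grey pen pot with pens, 162 mm tall: leave alone. Origin centre of the base
- screwdriver: black-handled screwdriver lying on the bench, 167 mm long: leave alone
Things that resemble listed ones, but are neither listed nor needed, are in the scene too. Leave any yellow look-alike of the saddle_3 alone. Leave any yellow look-alike of the saddle_2 alone.

How it is judged:
By the outcome, as a careful person would: the job done as asked, in the order asked, and still so for the second after the job is handed in, with the robot touching nothing.
Of saddle_1, saddle_2, saddle_3, saddle_4 only 3 to 4 are there at a start; the rules pass over those that are not, and their reading is None.
At some moment in a run one of basket, saddle_1, saddle_2, saddle_3, saddle_4 may be knocked a few centimetres aside while the robot is not near it.
It also fails if it takes over 208 s, if anything falls off the work surface, if the arm or the gripper's body presses on something with over 40 N, if the wrist force passes 120 N, or if a joint passes its speed limit or range.

ROBOT

A 7-joint arm with a two-finger parallel gripper is mounted at the origin on a cart in front of the work surface, level with it; the furniture and walls round the work are solid. World frame = base frame: x ahead of the robot, y to its left, z up, the work surface at z = 0. Lengths are in mm, angles in rad, forces in N, time in s.
With the tool pointing down it reaches from about 425 to 875 mm from the base axis. Payload 8.4 kg.
Tool frame: the origin (TCP) lies midway between the tips of the shut fingers; the grasp point (between the pads) lies 19 mm behind it; z points along the fingers, y is the line along which they close (so a half turn about z gives the same grasp; the last joint's range is limited). The gripper opens to 87 mm and grips with 3 to 60 N. Pads are 19 mm wide; open, the fingers measure 117 mm over their backs; the gripper's body (75 mm by 190 mm) begins 51 mm behind the grasp point.
Start: joints at [-1.332, 0.333, 0.04, 1.465, -0.013, 1.343, -0.059], TCP at [215.418, 613.236, 222.546] pointing down, gripper open.
Joint ranges: [-2.58, 2.58], [-0.38, 2.09], [-1.3, 1.39], [0.25, 2.4], [-1.5, 4.64], [0.08, 2.09], [-2.65, 2.65]. Speed limits (rad/s): [2.22, 2.22, 2.79, 2.79, 3.14, 3.14, 3.14].

INTERFACE

Orientations are given as a rotation vector (axis times angle).
In Python, from plant import * gives the robot as it stands.
- The arm moves only by the tool arm_command, never from a script. Its argument "deltas" is a list of rows, each an object with "slide": the shift along the tool's x, y, z in cm, a list of three; "twist": the turn, a rotation vector about the tool's x, y, z in rad, a list of three. In form: [{"slide": [x, y, z], "twist": [ax, ay, az]}, ...]. A call has 1 to 20 rows; each row is the pose to reach, as a shift and turn from the pose commanded when the call began, along the tool's axes at that moment; what a row does not reach only later rows make up. A row lasts 1/10 s, in which the tool goes at most 50 mm and 8.59 degrees, less where a joint would pass 70% of its speed; a pose out of reach is approached as far as the arm can. A call with a gripper value outside its range is refused whole. "fingers" is the finger opening in cm, from 0 to 8.7, set as the call begins (left out, the last holds). The fingers move at their own pace and stop on an object; "force" is the grip in N (left out, the last holds). Time passes only in rows, so rows that repeat a pose let the fingers close. It gives the time, the measured TCP pose, the force, the opening and the grip force at its end, in the units of the state.
- get_obs(): the state, without advancing time (a new reading comes with each control period).
- capture(name): name is "side" or "top"; returns the picture (400x640x3 uint8, blue, green, red); there is no depth.
- camera_model(name): a dict with "fx", "fy", "cx", "cy" (pixels), "dist" ([k1, k2, p1, p2, k3] as OpenCV has them; the pictures are not rectified), "position" and "orientation" of the camera in the world. Camera axes: x right, y up, looking along -z (the intrinsics and any distortion apply to the point x, -y, -z); pixel columns grow to the right and rows downward; lengths in mm; the calibration is good to about 2 mm. A picture is of the moment at which its call begins. camera_model takes no time and is no camera call.
- finish_job(): hands the job in; it is judged then, once.
The state is a dict: "t": time; "joint_pos": joint angles; "joint_vel": joint speeds; "tau": joint torques, N m; "eef_pos": TCP position; "tool_rot": TCP orientation; "contact_force": force on the tool from outside, world axes, zero at the start; "torque": the same for the moment, N m; "grip_width": finger opening in mm; "finger_force": force on a finger pad.
Only numpy, scipy, OpenCV 4.12 (cv2) and the standard library are available. Lean on these libraries where they do the work, as an engineer would, in place of code of your own. Each camera call takes 0.05 s, during which the arm holds its last target. There are 200 camera calls.

## Working session

There is one attempt and no reset: what is moved stays moved. The work goes in short steps, Python scripts to look and compute and a tool call to move; the robot and the scene stay as the last step left them, time stands still between calls to the robot, and variables do not carry over. Pictures are saved under pics/ and viewed, at most 14 in all, crops included, and the job is handed in when it is done.

Besides the shell and the picture viewer there is one more tool, called after "Request:" in YAML: its name, and indented under it one key for each argument. arm_command: Moves the arm, as the interface text tells. Its arguments: {"type":"object","properties":{"deltas":{"type":"array"},"fingers":{"type":"number"},"force":{"type":"number"}},"required":["deltas"]}

```bash
ls; mkdir -p pics; python3 - <<'E'
from plant import *
import cv2
for n in("top","side"):
    cv2.imwrite(f"pics/{n}0.png",capture(n)); print(n,camera_model(n))
o=get_obs();print({k:o[k] for k in("t","eef_pos","tool_rot","contact_force","grip_width")})
E
```

```text
pics
top {'fx': 362.687397576199, 'fy': 362.687397576199, 'cx': 321.32702594646827, 'cy': 202.50161919467004, 'dist': array([-0.0619601,  0.       ,  0.       ,  0.       ,  0.       ]), 'position': array([ 343.97949833,  111.29672576, 1225.03412335]), 'orientation': array([ 0.17395371, -0.1816382 , -1.56084444])}
side {'fx': 453.6622538735645, 'fy': 453.6622538735645, 'cx': 325.8290284446284, 'cy': 198.1287182045208, 'dist': array([-0.01795142,  0.        ,  0.        ,  0.        ,  0.        ]), 'position': array([  85.61826372, -777.40104852,  926.76821149]), 'orientation': array([ 0.85535867, -0.23151751, -0.47192112])}
{'t': 0.1, 'eef_pos': array([215.31914744, 612.82432482, 221.69928628]), 'tool_rot': array([-5.28134090e-01, -3.09675798e+00,  2.44462991e-03]), 'contact_force': array([-0.2839056 ,  0.36549021,  0.00847689]), 'grip_width': 87.0607937732982}
```

View pics/top0.png

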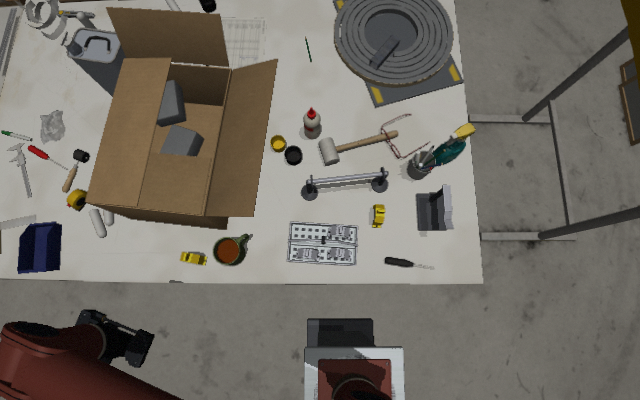

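View pics/side0.png

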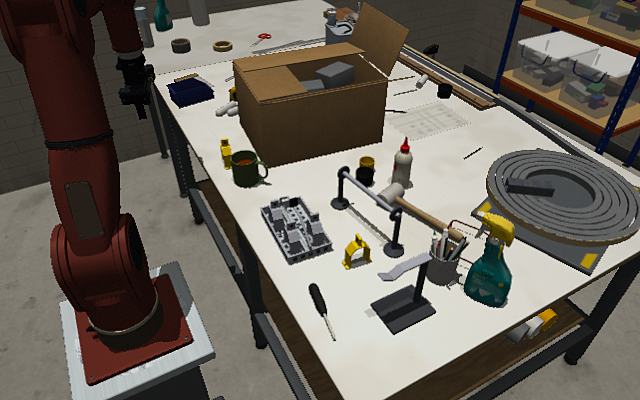

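Top view: basket around (322,243), rail from (309,190) to (380,183), hook stand around (434,210), and yellow look-alikes at (378,215) and (193,258). I'll zoom in on these.

```bash
python3 - <<'E'
import cv2
a=cv2.imread("pics/top0.png")[160:280,280:460]
cv2.imwrite("pics/c1.png",cv2.resize(a,None,fx=4.4,fy=4.4,interpolation=cv2.INTER_CUBIC))
a=cv2.imread("pics/side0.png")[160:335,250:450]
cv2.imwrite("pics/c2.png",cv2.resize(a,None,fx=3.4,fy=3.4,interpolation=cv2.INTER_CUBIC))
E
```

```text
(no output)
```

View pics/c1.png

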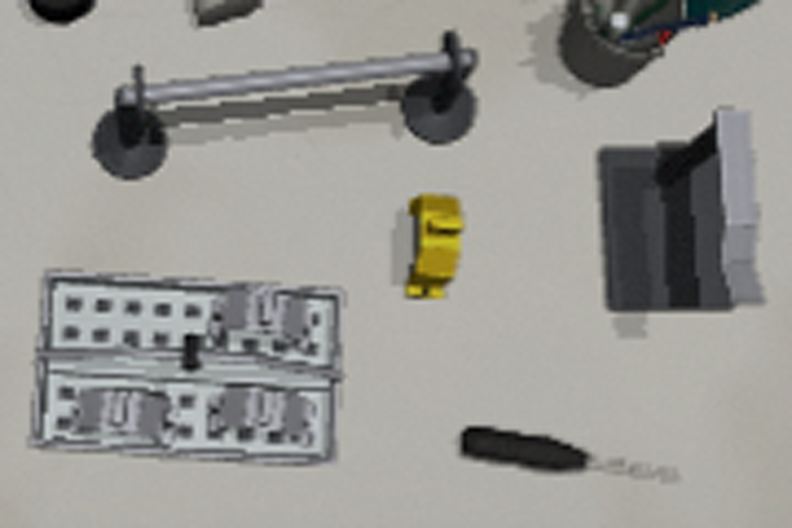

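View pics/c2.png

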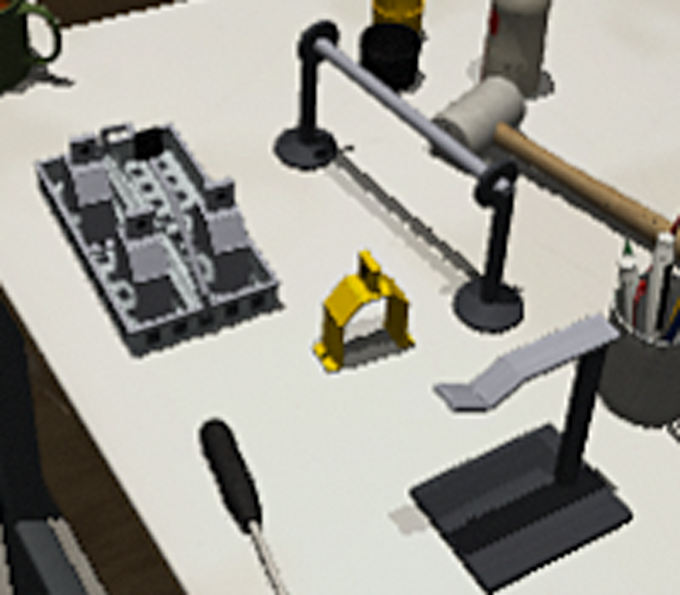

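The crops show three saddles, with lugs at c1 (122,408), (262,405) and (265,308). The tab is at c1 (192,352), the collars at (138,97) and (452,62), and the hook tip and seat at (748,303) and (743,262). Next I'll fit the poses and overlay the models.

```bash
cat > h.py <<'E'
from plant import *
import numpy as np, cv2
from scipy.optimize import least_squares
from scipy.spatial.transform import Rotation as R
F=np.diag([1.,-1,-1]); CM={n:camera_model(n) for n in("top","side")}
def proj(n,P):
    c=CM[n]; A=F@R.from_rotvec(c["orientation"]).as_matrix().T
    K=np.array([[c["fx"],0,c["cx"]],[0,c["fy"],c["cy"]],[0,0,1.]])
    return cv2.projectPoints(np.float64(P).reshape(-1,1,3),cv2.Rodrigues(A)[0],-A@c["position"],K,c["dist"])[0].reshape(-1,2)
def place(q,P):  # q=x,y,yaw
    P=np.atleast_2d(np.float64(P)); c,s=np.cos(q[2]),np.sin(q[2])
    return np.c_[q[0]+c*P[:,0]-s*P[:,1],q[1]+s*P[:,0]+c*P[:,1],P[:,2]]
def fit(q0,obs,fixyaw=None): # obs: list (cam,[model pt],(u,v)); returns pose, residuals px
    def f(q):
        q=q if fixyaw is None else [*q,fixyaw]
        return np.concatenate([proj(n,place(q,p))[0]-uv for n,p,uv in obs])
    r=least_squares(f,q0,loss="soft_l1"); return r.x,f(r.x).reshape(-1,2).round(1).tolist()
def go(x,y,z,yaw=None):  # shift (cm, tool axes) and twist z to TCP target, tool down; yaw=angle of tool y axis mod pi
    o=get_obs(); T=R.from_rotvec(o["tool_rot"])
    print("slide",(T.inv().apply(np.array([x,y,z])-o["eef_pos"])/10).round(2))
    if yaw is not None:
        m=T.as_matrix(); cur=np.arctan2(m[1,1],m[0,1]); d=(yaw-cur+np.pi/2)%np.pi-np.pi/2
        c,s=np.cos(cur+d),np.sin(cur+d); G=np.array([[-s,c,0],[c,s,0],[0,0,-1.]]).T
        G=np.c_[np.cross([c,s,0],[0,0,-1.]),[c,s,0],[0,0,-1.]]
        print("twist",(T.inv()*R.from_matrix(G)).as_rotvec().round(3),"j7",o["joint_pos"][6].round(2))
E
cat > m.py <<'E'
from h import *
C1=lambda u,v:((u+.5)/4.4-.5+280,(v+.5)/4.4-.5+160)
C2=lambda u,v:((u+.5)/3.4-.5+250,(v+.5)/3.4-.5+160)
# basket y along image left (+world y)
b,r=fit([500,150,0],[("top",[65,112,30],C1(47,272)),("top",[65,-112,30],C1(343,292)),("top",[-65,-112,30],C1(332,462)),("top",[-65,112,30],C1(33,445)),
 ("side",[-65,112,30],C2(38,166)),("side",[65,-112,30],C2(280,288)),("side",[-65,-112,30],C2(135,338)),("side",[0,0,129],C2(150,131)),("top",[0,0,129],C1(192,337))])
print("basket",b.round(3),r)
S=[]
for t,s in (((120,395),(83,140)),((264,395),(140,213)),((265,300),(221,181))):
    q,r=fit([500,150],[("top",[0,0,102],C1(*t)),("side",[0,0,102],C2(*s))],b[2]+np.pi/2); S.append(q);print("saddle",q.round(1),r)
k,r=fit([600,50,0],[("top",[0,110,130],C1(138,97)),("top",[0,-110,130],C1(452,62)),("side",[0,110,130],C2(319,45)),("side",[0,-110,130],C2(495,185))])
print("rail",k.round(3),r)
h,r=fit([600,-200,0],[("top",[-28,0,173],C1(748,303)),("top",[0,0,157],C1(743,262)),("top",[24,0,171],C1(738,225)),("top",[95,0,171],C1(735,112)),("side",[95,0,171],C2(612,330)),("side",[-28,0,173],C2(447,397))])
print("hook",h.round(3),r)
q90=b[2]+np.pi/2
L=[]
def line(q,P,close=False): L.append((place(q,P),close))
for z in(0,30): line(b,[[65,112,z],[65,-112,z],[-65,-112,z],[-65,112,z]],True)
line(b,[[0,-112,30],[0,-45,100],[0,45,100],[0,112,30]]);line(b,[[-12,0,129],[12,0,129]])
for s in S:
    q=[*s,q90]
    for y in(-15,15): line(q,[[-39,y,3],[-31,y,3],[-31,y,60],[-20,y,75],[20,y,75],[31,y,60],[31,y,3],[39,y,3]])
    line(q,[[-4,-12,102],[4,-12,102],[4,12,102],[-4,12,102]],True)
for x in(-7,7): line(k,[[x,-110,130],[x,110,130]])
for y in(-110,110): line(k,[[22*np.cos(t),y,130+22*np.sin(t)] for t in np.linspace(0,6.28,20)])
for y in(-12,12): line(h,[[-28,y,173],[0,y,157],[24,y,171],[95,y,171]])
def overlay(name,img,x0,y0,x1,y1,f,out):
    a=cv2.resize(img[y0:y1,x0:x1],None,fx=f,fy=f,interpolation=cv2.INTER_CUBIC)
    for P,c in L: cv2.polylines(a,[np.int32(((proj(name,P)-[x0,y0]+.5)*f-.5)*8)],c,(0,0,255),1,cv2.LINE_AA,3)
    cv2.imwrite(out,a)
overlay("top",cv2.imread("pics/top0.png"),280,160,460,280,4.4,"pics/o1.png")
overlay("side",cv2.imread("pics/side0.png"),250,160,450,335,3.4,"pics/o2.png")
E
python3 m.py
```

```text
basket [ 4.82684e+02  9.96320e+01 -6.00000e-02] [[0.5, -0.0], [0.2, -0.4], [1.1, 0.3], [0.5, -0.2], [-0.2, -0.9], [0.4, -1.8], [-0.6, -1.7], [-0.0, -0.2], [0.2, 2.9]]
saddle [446.7 149.6] [[0.2, 2.4], [0.8, -1.5]]
saddle [449.4  48.1] [[0.4, 1.6], [0.6, -2.0]]
saddle [520.2  47.1] [[0.3, 0.5], [0.2, -0.8]]
rail [6.76389e+02 2.34860e+01 1.24000e-01] [[2.0, 0.2], [-0.4, 0.2], [0.3, -0.1], [-0.3, -1.0]]
hook [ 539.979 -275.353   -6.303] [[0.4, -1.0], [-0.8, -0.1], [1.5, -0.4], [0.9, 2.4], [-2.7, -0.1], [0.4, -1.0]]
```

View pics/o1.png

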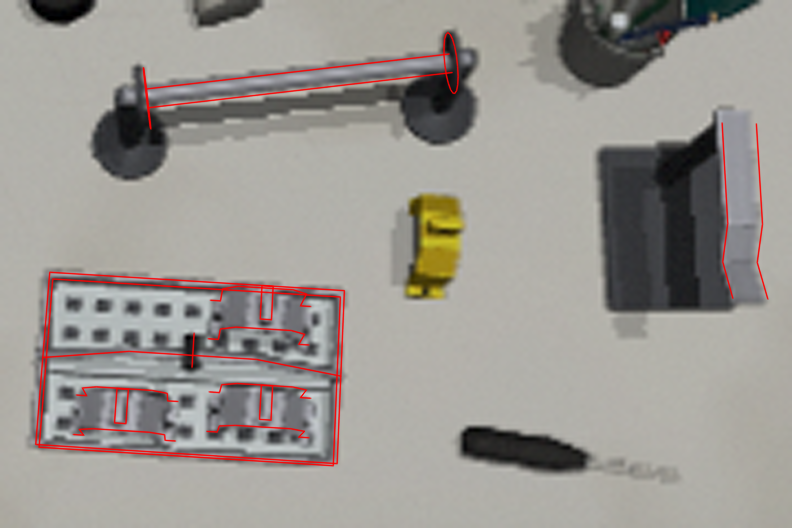

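View pics/o2.png

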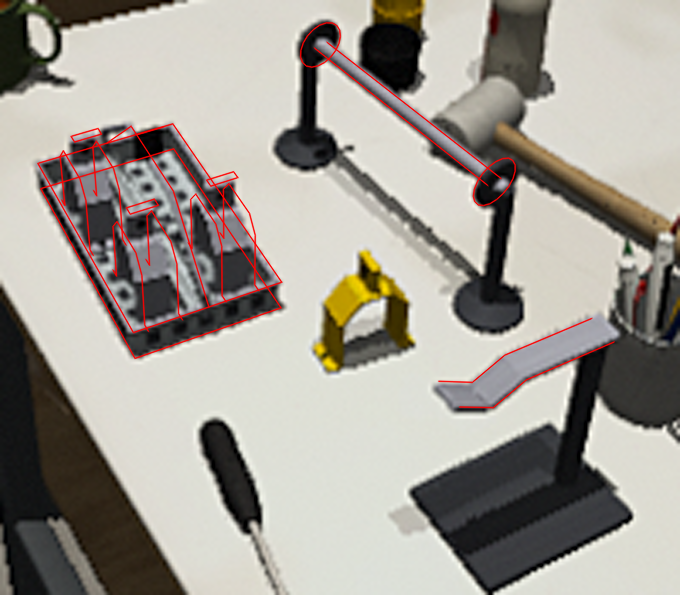

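Overlays fit: basket (483,100), rail (676,23, yaw 0.124), hook (540,-275, yaw -0.02). The front saddles' true x is about 4 mm less than fitted. I'll start with saddle 1.

```bash
python3 - <<'E'
from h import *
go(350,330,225); go(443.5,150,200,1.51)
E
```

```text
slide [-22.08 -22.22  -0.29]
slide [-36.87 -36.1    2.23]
twist [-0.002 -0.    -0.277] j7 -0.06
```

Request:
arm_command:
  deltas:
    - {"slide": [-4, -4, 0], "twist": [0, 0, 0]}
    - {"slide": [-8, -8, 0], "twist": [0, 0, 0]}
    - {"slide": [-11, -11, 0], "twist": [0, 0, 0]}
    - {"slide": [-14, -14, 0], "twist": [0, 0, 0]}
    - {"slide": [-17, -17, 0], "twist": [0, 0, 0]}
    - {"slide": [-20, -20, 0], "twist": [0, 0, 0]}
    - {"slide": [-23, -23, 0], "twist": [0, 0, -0.05]}
    - {"slide": [-26, -26, 0], "twist": [0, 0, -0.1]}
    - {"slide": [-29, -29, 0.5], "twist": [0, 0, -0.15]}
    - {"slide": [-32, -32, 1], "twist": [0, 0, -0.2]}
    - {"slide": [-35, -34.5, 1.5], "twist": [0, 0, -0.25]}
    - {"slide": [-36.9, -36.1, 2.2], "twist": [0, 0, -0.277]}
    - {"slide": [-36.9, -36.1, 2.2], "twist": [0, 0, -0.277]}
    - {"slide": [-36.9, -36.1, 2.2], "twist": [0, 0, -0.277]}
    - {"slide": [-36.9, -36.1, 2.2], "twist": [0, 0, -0.277]}
  fingers: 4
  force: 25

```text
t: 1.6
eef_pos: [443.4, 151.4, 200.6]
tool_rot: [-0.094, -3.14, -0.0]
contact_force: [-1.1, 0.2, -0.1]
grip_width: 40.2
finger_force: 0.0
```

```bash
python3 - <<'E'
from h import *
a=capture("top")[190:290,260:400];b=capture("side")[150:320,230:400]
cv2.imwrite("pics/p1.png",np.hstack([cv2.resize(a,(560,400),interpolation=2)[:, :400],cv2.resize(b,(400,400),interpolation=2)]))
go(443.5,150,79,1.51)
E
```

```text
slide [-1.000e-02 -1.500e-01  1.217e+01]
twist [0.    0.    0.002] j7 1.07
```

View pics/p1.png

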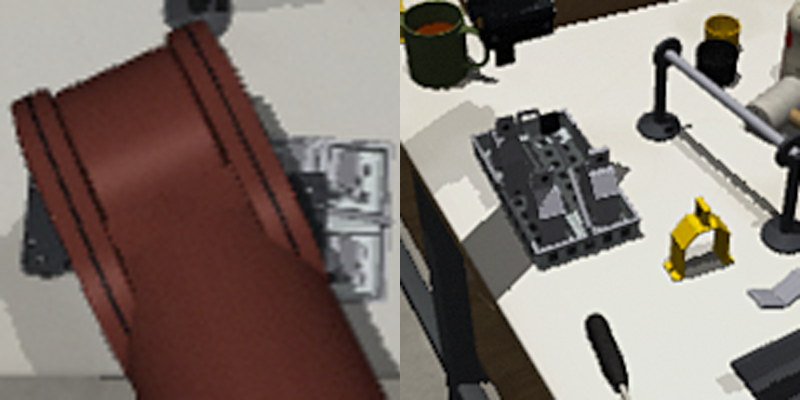

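The arm hides the top view. The side view shows the basket and saddles unmoved, so I'll descend and grip.

Request:
arm_command:
  deltas:
    - {"slide": [0, -0.15, 3], "twist": [0, 0, 0]}
    - {"slide": [0, -0.15, 6], "twist": [0, 0, 0]}
    - {"slide": [0, -0.15, 8], "twist": [0, 0, 0]}
    - {"slide": [0, -0.15, 10], "twist": [0, 0, 0]}
    - {"slide": [0, -0.15, 11], "twist": [0, 0, 0]}
    - {"slide": [0, -0.15, 11.7], "twist": [0, 0, 0]}
    - {"slide": [0, -0.15, 12.1], "twist": [0, 0, 0]}
    - {"slide": [0, -0.15, 12.1], "twist": [0, 0, 0]}
    - {"slide": [0, -0.15, 12.1], "twist": [0, 0, 0]}

```text
t: 2.6
eef_pos: [444.2, 149.1, 80.2]
tool_rot: [0.096, 3.139, 0.001]
contact_force: [-0.2, 0.1, 0.0]
grip_width: 39.8
finger_force: 0.0
```

Request:
arm_command:
  deltas:
    - {"slide": [0, 0, 0], "twist": [0, 0, 0]}
    - {"slide": [0, 0, 0], "twist": [0, 0, 0]}
    - {"slide": [0, 0, 0], "twist": [0, 0, 0]}
    - {"slide": [0, 0, 0], "twist": [0, 0, 0]}
    - {"slide": [0, 0, 0], "twist": [0, 0, 0]}
    - {"slide": [0, 0, 0], "twist": [0, 0, 0]}
    - {"slide": [0, 0, 0], "twist": [0, 0, 0]}
    - {"slide": [0, 0, 0], "twist": [0, 0, 0]}
  fingers: 0

```text
t: 3.4
eef_pos: [443.7, 148.7, 79.4]
tool_rot: [-0.096, -3.14, 0.0]
contact_force: [-0.3, 0.7, -1.4]
grip_width: 8.0
finger_force: 25.0
```

```bash
python3 - <<'E'
from h import *
cv2.imwrite("pics/x1.png",capture("side"))
print(get_obs()["grip_width"]);go(443.5,150,255,.124)
p=place([676.4,23.5,.124],[0,46,145])[0];print(p);go(*p[:2],255,.124)
E
```

```text
7.809743109347954
slide [  0.03   0.12 -17.55]
twist [-0.    -0.     1.386] j7 1.14
[670.71060622  69.14680491 145.        ]
slide [-23.14  -6.57 -17.56]
twist [-0.    -0.     1.386] j7 1.14
```

Gripped on the 8 mm lug. Next: lift, turn and carry to the bar.

Request:
arm_command:
  deltas:
    - {"slide": [0, 0, -2], "twist": [0, 0, 0]}
    - {"slide": [0, 0, -5], "twist": [0, 0, 0]}
    - {"slide": [0, 0, -8.5], "twist": [0, 0, 0]}
    - {"slide": [0, 0, -12], "twist": [0, 0, 0]}
    - {"slide": [-1, -0.3, -15], "twist": [0, 0, 0.1]}
    - {"slide": [-3, -0.8, -17.5], "twist": [0, 0, 0.22]}
    - {"slide": [-5, -1.4, -17.5], "twist": [0, 0, 0.35]}
    - {"slide": [-7.5, -2.1, -17.5], "twist": [0, 0, 0.48]}
    - {"slide": [-10, -2.8, -17.5], "twist": [0, 0, 0.61]}
    - {"slide": [-12.5, -3.5, -17.5], "twist": [0, 0, 0.74]}
    - {"slide": [-15, -4.3, -17.5], "twist": [0, 0, 0.87]}
    - {"slide": [-17.5, -5, -17.5], "twist": [0, 0, 1.0]}
    - {"slide": [-20, -5.7, -17.5], "twist": [0, 0, 1.13]}
    - {"slide": [-21.7, -6.2, -17.5], "twist": [0, 0, 1.25]}
    - {"slide": [-22.7, -6.5, -17.5], "twist": [0, 0, 1.34]}
    - {"slide": [-23.1, -6.6, -17.5], "twist": [0, 0, 1.386]}
    - {"slide": [-23.1, -6.6, -17.5], "twist": [0, 0, 1.386]}
    - {"slide": [-23.1, -6.6, -17.5], "twist": [0, 0, 1.386]}
    - {"slide": [-23.1, -6.6, -17.5], "twist": [0, 0, 1.386]}

```text
t: 5.35
eef_pos: [670.1, 69.2, 254.6]
tool_rot: [-2.078, -2.356, -0.0]
contact_force: [0.3, 0.4, -1.5]
grip_width: 8.0
finger_force: 25.0
```

```bash
python3 - <<'E'
from h import *
b=capture("side");cv2.imwrite("pics/p2.png",cv2.resize(b[60:280,230:450],(600,600),interpolation=2))
cv2.imwrite("pics/x2.png",capture("top"))
go(670.7,69.1,146,.124); print(get_obs()["grip_width"])
E
```

```text
slide [-0.02  0.05 10.87]
twist [ 0.    -0.     0.001] j7 0.15
8.0939840564761
```

View pics/p2.png

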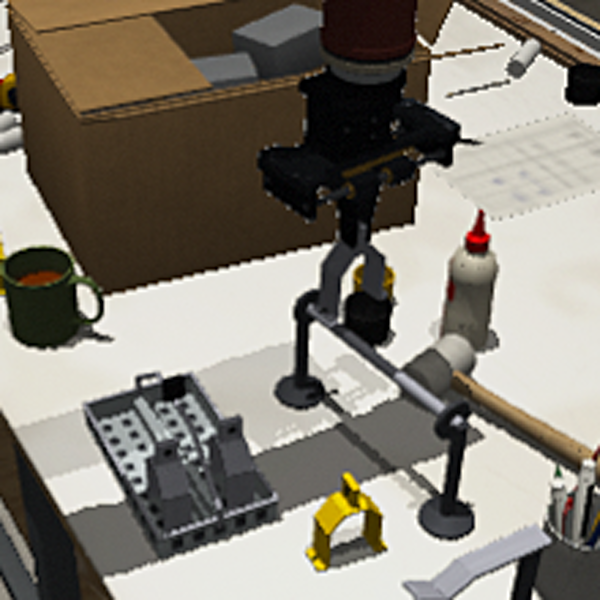

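The saddle hangs astride, above the left part of the bar. Lowering.

Request:
arm_command:
  deltas:
    - {"slide": [0, 0, 2], "twist": [0, 0, 0]}
    - {"slide": [0, 0, 4], "twist": [0, 0, 0]}
    - {"slide": [0, 0, 6], "twist": [0, 0, 0]}
    - {"slide": [0, 0, 8], "twist": [0, 0, 0]}
    - {"slide": [0, 0, 9.3], "twist": [0, 0, 0]}
    - {"slide": [0, 0, 10], "twist": [0, 0, 0]}
    - {"slide": [0, 0, 10.5], "twist": [0, 0, 0]}
    - {"slide": [0, 0, 10.75], "twist": [0, 0, 0]}
    - {"slide": [0, 0, 10.75], "twist": [0, 0, 0]}
    - {"slide": [0, 0, 10.75], "twist": [0, 0, 0]}

```text
t: 6.45
eef_pos: [670.7, 68.9, 147.7]
tool_rot: [2.079, 2.354, 0.001]
contact_force: [0.7, -0.6, -1.4]
grip_width: 7.8
finger_force: 25.0
```

Request:
arm_command:
  deltas:
    - {"slide": [0, 0, 0.05], "twist": [0, 0, 0]}
    - {"slide": [0, 0, 0.1], "twist": [0, 0, 0]}
    - {"slide": [0, 0, 0.1], "twist": [0, 0, 0]}
    - {"slide": [0, 0, 0.1], "twist": [0, 0, 0]}

```text
t: 6.85
eef_pos: [670.5, 69.0, 146.3]
tool_rot: [2.079, 2.355, 0.0]
contact_force: [-0.1, -0.2, 0.7]
grip_width: 8.0
finger_force: 25.0
```

Contact made. Release and back up.

Request:
arm_command:
  deltas:
    - {"slide": [0, 0, 0], "twist": [0, 0, 0]}
    - {"slide": [0, 0, 0], "twist": [0, 0, 0]}
    - {"slide": [0, 0, 0], "twist": [0, 0, 0]}
    - {"slide": [0, 0, 0], "twist": [0, 0, 0]}
    - {"slide": [0, 0, 0], "twist": [0, 0, 0]}
  fingers: 3

```text
t: 7.35
eef_pos: [670.4, 68.9, 146.1]
tool_rot: [2.08, 2.355, -0.0]
contact_force: [0.8, -0.6, 0.1]
grip_width: 29.2
finger_force: 0.0
```

Request:
arm_command:
  deltas:
    - {"slide": [0, 0, -2], "twist": [0, 0, 0]}
    - {"slide": [0, 0, -4], "twist": [0, 0, 0]}
    - {"slide": [0, 0, -7], "twist": [0, 0, 0]}
    - {"slide": [0, 0, -10], "twist": [0, 0, 0]}
    - {"slide": [0, 0, -11], "twist": [0, 0, 0]}
    - {"slide": [0, 0, -11], "twist": [0, 0, 0]}
  fingers: 4

```text
t: 7.95
eef_pos: [671.1, 68.8, 257.5]
tool_rot: [2.079, 2.354, 0.003]
contact_force: [0.2, -0.3, -0.9]
grip_width: 39.6
finger_force: 0.0
```

```bash
python3 - <<'E'
from h import *
b=capture("side");cv2.imwrite("pics/p3.png",cv2.resize(b[60:280,230:450],(600,600),interpolation=2))
d=cv2.absdiff(b,cv2.imread("pics/x1.png"));
go(519,47.5,200,1.51)
E
```

```text
slide [ -0.25 -15.29   5.57]
twist [ 0.     0.    -1.386] j7 0.15
```

View pics/p3.png

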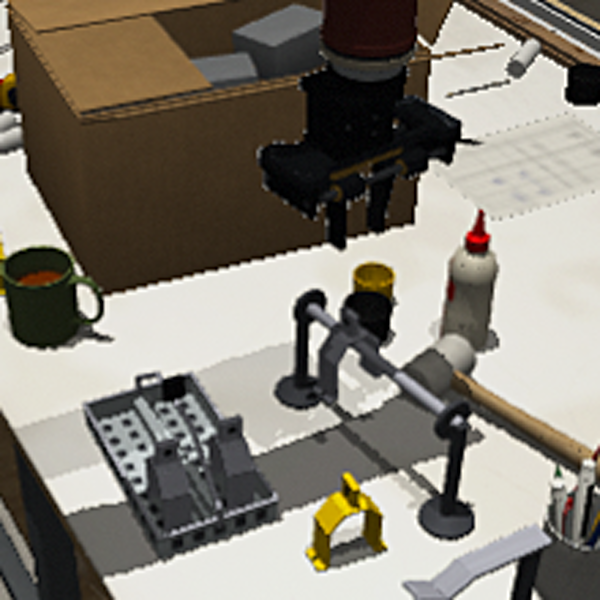

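Saddle 1 hangs straight on the bar, and the basket hasn't moved. Now saddle 3 (back row).

Request:
arm_command:
  deltas:
    - {"slide": [0, -1.5, 0], "twist": [0, 0, -0.1]}
    - {"slide": [0, -3.5, 0], "twist": [0, 0, -0.23]}
    - {"slide": [0, -6, 0], "twist": [0, 0, -0.36]}
    - {"slide": [0, -8, 0.5], "twist": [0, 0, -0.5]}
    - {"slide": [0, -10, 1], "twist": [0, 0, -0.64]}
    - {"slide": [-0.1, -12, 2], "twist": [0, 0, -0.78]}
    - {"slide": [-0.2, -13.5, 3], "twist": [0, 0, -0.92]}
    - {"slide": [-0.2, -14.5, 4], "twist": [0, 0, -1.06]}
    - {"slide": [-0.2, -15.3, 5], "twist": [0, 0, -1.2]}
    - {"slide": [-0.2, -15.3, 5.6], "twist": [0, 0, -1.32]}
    - {"slide": [-0.2, -15.3, 5.6], "twist": [0, 0, -1.386]}
    - {"slide": [-0.2, -15.3, 5.6], "twist": [0, 0, -1.386]}
    - {"slide": [-0.2, -15.3, 5.6], "twist": [0, 0, -1.386]}
  fingers: 4

```text
t: 9.3
eef_pos: [518.2, 48.0, 199.1]
tool_rot: [-0.098, -3.139, 0.001]
contact_force: [-0.2, -0.2, 0.2]
grip_width: 40.3
finger_force: 0.0
```

```bash
python3 - <<'E'
from h import *
b=capture("side");cv2.imwrite("pics/x3.png",b)
a=cv2.imread("pics/x1.png")
# basket-area change check vs. p0: shift of lug template
o=cv2.imread("pics/side0.png")
for n,(x,y) in {"s3":proj("side",[[519,47.5,90]])[0],"s2":proj("side",[[446,48.5,90]])[0]} .items() if 0 else {"s3":proj("side",[[519,47.5,90]])[0],"s2":proj("side",[[446,48.5,90]])[0]}.items():
    x,y=int(x),int(y);t=o[y-9:y+14,x-8:x+9];m=cv2.matchTemplate(b[y-29:y+34,x-28:x+29],t,cv2.TM_CCOEFF_NORMED);_,v,_,l=cv2.minMaxLoc(m);print(n,v,l[0]-20,l[1]-20)
go(519,47.5,79,1.51)
E
```

```text
s3 0.7741417288780212 0 -1
s2 0.6946766972541809 0 0
slide [-0.07 -0.04 12.03]
twist [-0.001 -0.001 -0.002] j7 1.37
```

Request:
arm_command:
  deltas:
    - {"slide": [0, 0, 3], "twist": [0, 0, 0]}
    - {"slide": [0, 0, 6], "twist": [0, 0, 0]}
    - {"slide": [0, 0, 8], "twist": [0, 0, 0]}
    - {"slide": [0, 0, 10], "twist": [0, 0, 0]}
    - {"slide": [0, 0, 11], "twist": [0, 0, 0]}
    - {"slide": [0, 0, 11.7], "twist": [0, 0, 0]}
    - {"slide": [0, 0, 12], "twist": [0, 0, 0]}
    - {"slide": [0, 0, 12], "twist": [0, 0, 0]}
    - {"slide": [0, 0, 12], "twist": [0, 0, 0]}

```text
t: 10.25
eef_pos: [519.3, 48.1, 80.8]
tool_rot: [0.096, 3.139, 0.001]
contact_force: [0.0, -1.0, -0.3]
grip_width: 40.0
finger_force: 0.0
```

Request:
arm_command:
  deltas:
    - {"slide": [0, 0, 0], "twist": [0, 0, 0]}
    - {"slide": [0, 0, 0], "twist": [0, 0, 0]}
    - {"slide": [0, 0, 0], "twist": [0, 0, 0]}
    - {"slide": [0, 0, 0], "twist": [0, 0, 0]}
    - {"slide": [0, 0, 0], "twist": [0, 0, 0]}
    - {"slide": [0, 0, 0], "twist": [0, 0, 0]}
    - {"slide": [0, 0, 0], "twist": [0, 0, 0]}
    - {"slide": [0, 0, 0], "twist": [0, 0, 0]}
  fingers: 0

```text
t: 11.05
eef_pos: [518.7, 48.0, 79.9]
tool_rot: [-0.096, -3.14, 0.0]
contact_force: [0.8, 0.6, -2.0]
grip_width: 7.6
finger_force: 25.0
```

```bash
python3 - <<'E'
from h import *
cv2.imwrite("pics/x4.png",capture("side"))
go(676.4,23.5,255,.124)
E
```

```text
slide [-15.89  -1.49 -17.51]
twist [-0.    -0.     1.386] j7 1.45
```

Request:
arm_command:
  deltas:
    - {"slide": [0, 0, -2], "twist": [0, 0, 0]}
    - {"slide": [0, 0, -5], "twist": [0, 0, 0]}
    - {"slide": [0, 0, -8.5], "twist": [0, 0, 0]}
    - {"slide": [0, 0, -12], "twist": [0, 0, 0]}
    - {"slide": [0, 0, -15], "twist": [0, 0, 0.1]}
    - {"slide": [-1, -0.1, -17.5], "twist": [0, 0, 0.22]}
    - {"slide": [-2.5, -0.2, -18.5], "twist": [0, 0, 0.35]}
    - {"slide": [-4, -0.4, -18.5], "twist": [0, 0, 0.48]}
    - {"slide": [-6, -0.6, -18.5], "twist": [0, 0, 0.61]}
    - {"slide": [-8, -0.8, -18.5], "twist": [0, 0, 0.74]}
    - {"slide": [-10, -1, -18.5], "twist": [0, 0, 0.87]}
    - {"slide": [-12, -1.1, -18.5], "twist": [0, 0, 1.0]}
    - {"slide": [-14, -1.3, -18.5], "twist": [0, 0, 1.13]}
    - {"slide": [-15.2, -1.4, -18], "twist": [0, 0, 1.25]}
    - {"slide": [-15.9, -1.5, -17.5], "twist": [0, 0, 1.34]}
    - {"slide": [-15.9, -1.5, -17.5], "twist": [0, 0, 1.386]}
    - {"slide": [-15.9, -1.5, -17.5], "twist": [0, 0, 1.386]}
    - {"slide": [-15.9, -1.5, -17.5], "twist": [0, 0, 1.386]}

```text
t: 12.9
eef_pos: [676.5, 23.5, 254.9]
tool_rot: [-2.077, -2.356, 0.0]
contact_force: [-0.8, -0.6, -1.9]
grip_width: 7.7
finger_force: 25.0
```

```bash
python3 - <<'E'
from h import *
b=capture("side");cv2.imwrite("pics/p4.png",cv2.resize(b[130:250,300:450],(750,600),interpolation=2))
# draw expected: draped saddle edges on the bar at +-15 about each slot
im=cv2.imread("pics/p4.png")
for y in(46,0,-46):
  for e in(-15,15):
    p=(proj("side",place([676.4,23.5,.124],[[-25,y+e,142],[25,y+e,142]]))-[300,130])*5
    cv2.line(im,*[tuple(map(int,k)) for k in p],(0,0,255),1)
cv2.imwrite("pics/p4.png",im)
go(676.4,23.5,146.5,.124); print(get_obs()["grip_width"])
E
```

```text
slide [ 0.000e+00 -1.000e-02  1.086e+01]
twist [-0.    -0.     0.002] j7 0.24
7.836419521415954
```

View pics/p4.png

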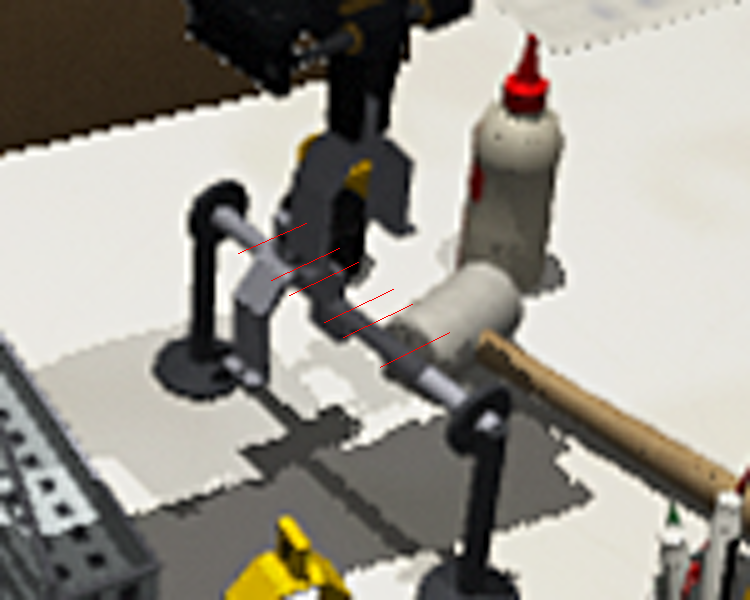

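Saddle 1 looks a few mm to the right of its slot. I'll quantify that before lowering.

```bash
python3 - <<'E'
from h import *
for y in(46,42):
  P=[[-31,y-15,80],[-31,y+15,80],[-31,y-15,130],[-31,y+15,130],[-39,y+15,72],[-39,y-15,72]]
  print(y,((proj("side",place([676.4,23.5,.124],P))-[300,130])*5).round().tolist())
E
```

```text
46 [[258.0, 369.0], [226.0, 342.0], [262.0, 301.0], [229.0, 274.0], [215.0, 357.0], [247.0, 385.0]]
42 [[263.0, 373.0], [230.0, 345.0], [267.0, 305.0], [234.0, 278.0], [219.0, 361.0], [251.0, 388.0]]
```

Saddle 1 sits about 5 mm toward the middle, so I'll put saddle 3 about 3 mm further along -y. Tool +x is roughly world -y here.

```bash
python3 - <<'E'
from h import *
p=place([676.4,23.5,.124],[0,-3,0])[0];go(p[0],p[1],146.5)
E
```

```text
slide [-3.000e-01 -1.000e-02  1.086e+01]
```

Request:
arm_command:
  deltas:
    - {"slide": [-0.3, 0, 2], "twist": [0, 0, 0]}
    - {"slide": [-0.3, 0, 4], "twist": [0, 0, 0]}
    - {"slide": [-0.3, 0, 6], "twist": [0, 0, 0]}
    - {"slide": [-0.3, 0, 8], "twist": [0, 0, 0]}
    - {"slide": [-0.3, 0, 9.3], "twist": [0, 0, 0]}
    - {"slide": [-0.3, 0, 10], "twist": [0, 0, 0]}
    - {"slide": [-0.3, 0, 10.5], "twist": [0, 0, 0]}
    - {"slide": [-0.3, 0, 10.75], "twist": [0, 0, 0]}
    - {"slide": [-0.3, 0, 10.75], "twist": [0, 0, 0]}
    - {"slide": [-0.3, 0, 10.8], "twist": [0, 0, 0]}
    - {"slide": [-0.3, 0, 10.85], "twist": [0, 0, 0]}
    - {"slide": [-0.3, 0, 10.85], "twist": [0, 0, 0]}
    - {"slide": [-0.3, 0, 10.85], "twist": [0, 0, 0]}

```text
t: 14.25
eef_pos: [677.2, 20.4, 146.9]
tool_rot: [2.079, 2.355, 0.001]
contact_force: [0.2, -1.0, 0.3]
grip_width: 7.7
finger_force: 25.0
```

Force went from -1.9 to +0.3 N, so the bar is carrying it. Release.

Request:
arm_command:
  deltas:
    - {"slide": [0, 0, 0], "twist": [0, 0, 0]}
    - {"slide": [0, 0, 0], "twist": [0, 0, 0]}
    - {"slide": [0, 0, 0], "twist": [0, 0, 0]}
    - {"slide": [0, 0, 0], "twist": [0, 0, 0]}
    - {"slide": [0, 0, 0], "twist": [0, 0, 0]}
  fingers: 3

```text
t: 14.75
eef_pos: [677.0, 20.4, 146.6]
tool_rot: [2.08, 2.355, 0.0]
contact_force: [0.1, 0.2, -0.4]
grip_width: 29.2
finger_force: 0.0
```

Request:
arm_command:
  deltas:
    - {"slide": [0, 0, -2], "twist": [0, 0, 0]}
    - {"slide": [0, 0, -4], "twist": [0, 0, 0]}
    - {"slide": [0, 0, -7], "twist": [0, 0, 0]}
    - {"slide": [0, 0, -10], "twist": [0, 0, 0]}
    - {"slide": [0, 0, -11], "twist": [0, 0, 0]}
    - {"slide": [0, 0, -11], "twist": [0, 0, 0]}
  fingers: 4

```text
t: 15.35
eef_pos: [677.7, 20.2, 258.0]
tool_rot: [2.078, 2.353, 0.003]
contact_force: [-0.4, -0.2, -0.3]
grip_width: 39.9
finger_force: 0.0
```

```bash
python3 - <<'E'
from h import *
go(446,48.5,200,1.51)
E
```

```text
slide [  5.67 -22.66   5.74]
twist [ 0.002  0.002 -1.386] j7 0.24
```

Request:
arm_command:
  deltas:
    - {"slide": [0, -1.5, 0], "twist": [0, 0, -0.1]}
    - {"slide": [0.5, -3.5, 0], "twist": [0, 0, -0.23]}
    - {"slide": [1, -6, 0], "twist": [0, 0, -0.36]}
    - {"slide": [1.8, -9, 0.5], "twist": [0, 0, -0.5]}
    - {"slide": [2.5, -12, 1], "twist": [0, 0, -0.64]}
    - {"slide": [3.2, -15, 2], "twist": [0, 0, -0.78]}
    - {"slide": [4, -18, 3], "twist": [0, 0, -0.92]}
    - {"slide": [4.8, -20, 4], "twist": [0, 0, -1.06]}
    - {"slide": [5.4, -21.7, 5], "twist": [0, 0, -1.2]}
    - {"slide": [5.7, -22.7, 5.7], "twist": [0, 0, -1.32]}
    - {"slide": [5.7, -22.7, 5.7], "twist": [0, 0, -1.386]}
    - {"slide": [5.7, -22.7, 5.7], "twist": [0, 0, -1.386]}
    - {"slide": [5.7, -22.7, 5.7], "twist": [0, 0, -1.386]}
  fingers: 4

```text
t: 16.65
eef_pos: [444.3, 48.9, 198.8]
tool_rot: [-0.098, -3.139, 0.001]
contact_force: [-0.1, -0.2, -0.2]
grip_width: 39.9
finger_force: 0.0
```

```bash
python3 - <<'E'
from h import *
b=capture("side");cv2.imwrite("pics/p5.png",cv2.resize(b[130:270,230:420],(760,560),interpolation=2))
im=cv2.imread("pics/p5.png")
for y in(41,-3):
    P=[[-39,y+15,72],[-39,y-15,72],[-31,y-15,72],[-31,y-15,130],[-20,y-15,142],[20,y-15,142],[31,y-15,130],[31,y-15,72]]
    p=(proj("side",place([676.4,23.5,.124],P))-[230,130]+.5)*4-.5
    cv2.polylines(im,[np.int32(p)],False,(0,0,255),1)
cv2.imwrite("pics/p5.png",im)
go(446,48.5,79,1.51)
E
```

```text
slide [-0.16 -0.02 12.  ]
twist [-0.001 -0.001 -0.002] j7 1.24
```

View pics/p5.png

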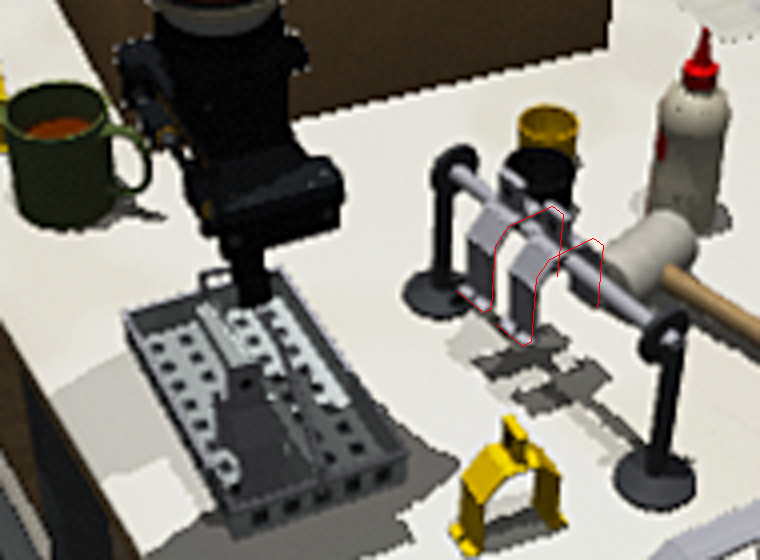

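The two draped saddles match the overlay (y about 41 and -3, so a gap of about 14 mm), and saddle 2's lug hasn't moved. Grasp saddle 2.

Request:
arm_command:
  deltas:
    - {"slide": [-0.1, 0, 3], "twist": [0, 0, 0]}
    - {"slide": [-0.1, 0, 6], "twist": [0, 0, 0]}
    - {"slide": [-0.1, 0, 8], "twist": [0, 0, 0]}
    - {"slide": [-0.1, 0, 10], "twist": [0, 0, 0]}
    - {"slide": [-0.1, 0, 11], "twist": [0, 0, 0]}
    - {"slide": [-0.1, 0, 11.7], "twist": [0, 0, 0]}
    - {"slide": [-0.1, 0, 12], "twist": [0, 0, 0]}
    - {"slide": [-0.1, 0, 12], "twist": [0, 0, 0]}
    - {"slide": [-0.1, 0, 12], "twist": [0, 0, 0]}

```text
t: 17.6
eef_pos: [446.1, 49.0, 80.2]
tool_rot: [0.096, 3.139, 0.001]
contact_force: [-0.3, 0.1, -0.5]
grip_width: 40.1
finger_force: 0.0
```

Request:
arm_command:
  deltas:
    - {"slide": [0, 0, 0], "twist": [0, 0, 0]}
    - {"slide": [0, 0, 0], "twist": [0, 0, 0]}
    - {"slide": [0, 0, 0], "twist": [0, 0, 0]}
    - {"slide": [0, 0, 0], "twist": [0, 0, 0]}
    - {"slide": [0, 0, 0], "twist": [0, 0, 0]}
    - {"slide": [0, 0, 0], "twist": [0, 0, 0]}
    - {"slide": [0, 0, 0], "twist": [0, 0, 0]}
    - {"slide": [0, 0, 0], "twist": [0, 0, 0]}
  fingers: 0

```text
t: 18.4
eef_pos: [445.5, 48.8, 79.4]
tool_rot: [-0.096, -3.14, 0.0]
contact_force: [-0.5, -0.2, -1.8]
grip_width: 8.0
finger_force: 25.0
```

```bash
python3 - <<'E'
from h import *
p=place([676.4,23.5,.124],[0,-49,0])[0];print(p);go(p[0],p[1],255,.124)
E
```

```text
[682.4604412  -25.12377045   0.        ]
slide [-24.09  -5.94 -17.56]
twist [-0.    -0.     1.386] j7 1.34
```

Request:
arm_command:
  deltas:
    - {"slide": [0, 0, -2], "twist": [0, 0, 0]}
    - {"slide": [0, 0, -5], "twist": [0, 0, 0]}
    - {"slide": [0, 0, -8.5], "twist": [0, 0, 0]}
    - {"slide": [0, 0, -12], "twist": [0, 0, 0]}
    - {"slide": [-1, -0.3, -15], "twist": [0, 0, 0.1]}
    - {"slide": [-3, -0.8, -17.5], "twist": [0, 0, 0.22]}
    - {"slide": [-5, -1.5, -18.5], "twist": [0, 0, 0.35]}
    - {"slide": [-7.5, -2.5, -18.5], "twist": [0, 0, 0.48]}
    - {"slide": [-10, -3.5, -18.5], "twist": [0, 0, 0.61]}
    - {"slide": [-12.5, -4.5, -18.5], "twist": [0, 0, 0.74]}
    - {"slide": [-15, -5.2, -18.5], "twist": [0, 0, 0.87]}
    - {"slide": [-18, -5.7, -18.5], "twist": [0, 0, 1.0]}
    - {"slide": [-21, -5.9, -18.5], "twist": [0, 0, 1.13]}
    - {"slide": [-23, -5.9, -18], "twist": [0, 0, 1.25]}
    - {"slide": [-24.1, -5.9, -17.5], "twist": [0, 0, 1.34]}
    - {"slide": [-24.1, -5.9, -17.5], "twist": [0, 0, 1.386]}
    - {"slide": [-24.1, -5.9, -17.5], "twist": [0, 0, 1.386]}
    - {"slide": [-24.1, -5.9, -17.5], "twist": [0, 0, 1.386]}

```text
t: 20.2
eef_pos: [682.5, -24.7, 254.4]
tool_rot: [-2.078, -2.356, 0.001]
contact_force: [-0.5, 0.8, -0.9]
grip_width: 7.8
finger_force: 25.0
```

```bash
python3 - <<'E'
from h import *
b=capture("side");cv2.imwrite("pics/x6.png",b)
go(682.4,-25.1,146.5,.124); print(get_obs()["grip_width"])
E
```

```text
slide [-0.05 -0.02 10.81]
twist [ 0.    -0.     0.001] j7 0.33
7.6398520544188795
```

Request:
arm_command:
  deltas:
    - {"slide": [0, 0, 2], "twist": [0, 0, 0]}
    - {"slide": [0, 0, 4], "twist": [0, 0, 0]}
    - {"slide": [0, 0, 6], "twist": [0, 0, 0]}
    - {"slide": [0, 0, 8], "twist": [0, 0, 0]}
    - {"slide": [0, 0, 9.3], "twist": [0, 0, 0]}
    - {"slide": [0, 0, 10], "twist": [0, 0, 0]}
    - {"slide": [0, 0, 10.5], "twist": [0, 0, 0]}
    - {"slide": [0, 0, 10.75], "twist": [0, 0, 0]}
    - {"slide": [0, 0, 10.75], "twist": [0, 0, 0]}
    - {"slide": [0, 0, 10.8], "twist": [0, 0, 0]}
    - {"slide": [0, 0, 10.85], "twist": [0, 0, 0]}
    - {"slide": [0, 0, 10.85], "twist": [0, 0, 0]}
    - {"slide": [0, 0, 10.85], "twist": [0, 0, 0]}

```text
t: 21.55
eef_pos: [682.9, -24.8, 146.4]
tool_rot: [2.079, 2.354, 0.001]
contact_force: [1.1, -0.7, 0.3]
grip_width: 7.6
finger_force: 25.0
```

Request:
arm_command:
  deltas:
    - {"slide": [0, 0, 0], "twist": [0, 0, 0]}
    - {"slide": [0, 0, 0], "twist": [0, 0, 0]}
    - {"slide": [0, 0, 0], "twist": [0, 0, 0]}
    - {"slide": [0, 0, 0], "twist": [0, 0, 0]}
    - {"slide": [0, 0, 0], "twist": [0, 0, 0]}
  fingers: 3

```text
t: 22.05
eef_pos: [682.6, -24.7, 146.1]
tool_rot: [2.08, 2.355, -0.0]
contact_force: [-0.6, -0.4, -0.1]
grip_width: 28.9
finger_force: 0.0
```

Request:
arm_command:
  deltas:
    - {"slide": [0, 0, -2], "twist": [0, 0, 0]}
    - {"slide": [0, 0, -4], "twist": [0, 0, 0]}
    - {"slide": [0, 0, -7], "twist": [0, 0, 0]}
    - {"slide": [0, 0, -10], "twist": [0, 0, 0]}
    - {"slide": [0, 0, -11], "twist": [0, 0, 0]}
    - {"slide": [0, 0, -11], "twist": [0, 0, 0]}
  fingers: 4

```text
t: 22.65
eef_pos: [683.3, -25.0, 257.5]
tool_rot: [2.079, 2.353, 0.003]
contact_force: [0.0, 0.1, -1.0]
grip_width: 39.8
finger_force: 0.0
```

```bash
python3 - <<'E'
from h import *
go(480,100,220,1.51)
E
```

```text
slide [ 14.92 -18.64   3.7 ]
twist [ 0.002  0.002 -1.386] j7 0.33
```

Request:
arm_command:
  deltas:
    - {"slide": [0, -1.5, 0], "twist": [0, 0, -0.1]}
    - {"slide": [1, -3.5, 0], "twist": [0, 0, -0.23]}
    - {"slide": [2.5, -6, 0], "twist": [0, 0, -0.36]}
    - {"slide": [4.5, -8, 0.5], "twist": [0, 0, -0.5]}
    - {"slide": [6.5, -10, 1], "twist": [0, 0, -0.64]}
    - {"slide": [8.5, -12, 1.5], "twist": [0, 0, -0.78]}
    - {"slide": [10.5, -14, 2], "twist": [0, 0, -0.92]}
    - {"slide": [12.5, -16, 2.5], "twist": [0, 0, -1.06]}
    - {"slide": [14, -17.7, 3.2], "twist": [0, 0, -1.2]}
    - {"slide": [14.9, -18.6, 3.7], "twist": [0, 0, -1.32]}
    - {"slide": [14.9, -18.6, 3.7], "twist": [0, 0, -1.386]}
    - {"slide": [14.9, -18.6, 3.7], "twist": [0, 0, -1.386]}
    - {"slide": [14.9, -18.6, 3.7], "twist": [0, 0, -1.386]}
  fingers: 4

```text
t: 23.95
eef_pos: [479.3, 100.0, 218.2]
tool_rot: [-0.099, -3.139, 0.001]
contact_force: [0.3, -0.3, 0.1]
grip_width: 39.7
finger_force: 0.0
```

```bash
cat > ov.py <<'E'
from h import *
import sys
b0=[482.7,99.6,-.06]
b=capture("side");im=cv2.resize(b[130:270,230:420],(760,560),interpolation=2)
D=lambda P,q,c=False:cv2.polylines(im,[np.int32((proj("side",place(q,P))-[230,130]+.5)*4-.5)],c,(0,0,255),1)
for y in(41,-3,-49):
    D([[-39,y+15,72],[-39,y-15,72],[-31,y-15,72],[-31,y-15,130],[-20,y-15,142],[20,y-15,142],[31,y-15,130],[31,y-15,72]],[676.4,23.5,.124])
for z in(0,30): D([[65,112,z],[65,-112,z],[-65,-112,z],[-65,112,z]],b0,True)
D([[-12,0,129],[12,0,129],[12,0,103],[-12,0,103]],b0,True)
cv2.imwrite(sys.argv[1],im)
E
python3 ov.py pics/p6.png; python3 -c "
from h import *
go(482.7,99.6,107.5,1.51)"
```

```text
slide [-0.33 -0.   11.09]
twist [-0.001 -0.001 -0.002] j7 1.21
```

View pics/p6.png

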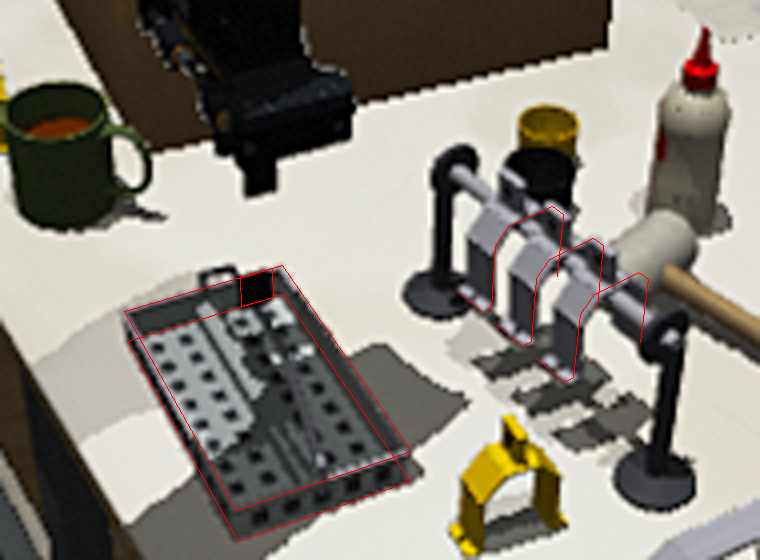

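The three saddles hang evenly, the basket is empty and unmoved, and the tab is where predicted. Grip the tab.

Request:
arm_command:
  deltas:
    - {"slide": [-0.3, 0, 3], "twist": [0, 0, 0]}
    - {"slide": [-0.3, 0, 5.5], "twist": [0, 0, 0]}
    - {"slide": [-0.3, 0, 8], "twist": [0, 0, 0]}
    - {"slide": [-0.3, 0, 9.5], "twist": [0, 0, 0]}
    - {"slide": [-0.3, 0, 10.5], "twist": [0, 0, 0]}
    - {"slide": [-0.3, 0, 11.1], "twist": [0, 0, 0]}
    - {"slide": [-0.3, 0, 11.1], "twist": [0, 0, 0]}
    - {"slide": [-0.3, 0, 11.1], "twist": [0, 0, 0]}

```text
t: 24.8
eef_pos: [483.1, 100.0, 108.6]
tool_rot: [0.096, 3.139, 0.0]
contact_force: [-1.1, 0.6, 0.5]
grip_width: 39.9
finger_force: 0.0
```

Request:
arm_command:
  deltas:
    - {"slide": [0, 0, 0], "twist": [0, 0, 0]}
    - {"slide": [0, 0, 0], "twist": [0, 0, 0]}
    - {"slide": [0, 0, 0], "twist": [0, 0, 0]}
    - {"slide": [0, 0, 0], "twist": [0, 0, 0]}
    - {"slide": [0, 0, 0], "twist": [0, 0, 0]}
    - {"slide": [0, 0, 0], "twist": [0, 0, 0]}
    - {"slide": [0, 0, 0], "twist": [0, 0, 0]}
    - {"slide": [0, 0, 0], "twist": [0, 0, 0]}
  fingers: 0
  force: 45

```text
t: 25.6
eef_pos: [482.7, 100.3, 108.2]
tool_rot: [0.095, 3.14, 0.001]
contact_force: [0.3, 1.9, 2.4]
grip_width: 9.5
finger_force: 45.0
```

```bash
python3 - <<'E'
from h import *
h=[540.0,-275.4,-6.303+2*np.pi]
print(h)
# yellow lookalike, mug, pen pot context
o=get_obs();T=R.from_rotvec(o["tool_rot"]);yaw=h[2]+np.pi/2
for lx,z in((-75,215),(0,190),(0,170)):
    p=place(h,[lx,0,z])[0];print(p.round());go(*p,yaw)
go(450,60,260)
E
```

```text
[540.0, -275.4, -0.019814692820413704]
[ 465. -274.  215.]
slide [ -0.5  -37.45 -10.69]
twist [ 0.     0.    -0.041] j7 1.29
[ 540. -275.  190.]
slide [ -8.   -37.15  -8.19]
twist [ 0.     0.    -0.041] j7 1.29
[ 540. -275.  170.]
slide [ -8.   -37.15  -6.19]
twist [ 0.     0.    -0.041] j7 1.29
slide [  3.02  -4.21 -15.18]
```

Tab gripped (9.5 mm). Lift, then travel at z 240 to in front of the hook at x=430, clear of the yellow saddle.

Request:
arm_command:
  deltas:
    - {"slide": [0, 0, -1], "twist": [0, 0, 0]}
    - {"slide": [0, 0, -3], "twist": [0, 0, 0]}
    - {"slide": [0, 0, -5.5], "twist": [0, 0, 0]}
    - {"slide": [0, 0, -8], "twist": [0, 0, 0]}
    - {"slide": [0.2, -0.5, -10.5], "twist": [0, 0, 0]}
    - {"slide": [0.4, -1.5, -12.5], "twist": [0, 0, 0]}
    - {"slide": [0.6, -3.5, -13.2], "twist": [0, 0, 0]}
    - {"slide": [0.8, -6, -13.2], "twist": [0, 0, 0]}
    - {"slide": [1, -8.5, -13.2], "twist": [0, 0, -0.01]}
    - {"slide": [1.2, -11, -13.2], "twist": [0, 0, -0.02]}
    - {"slide": [1.4, -13.5, -13.2], "twist": [0, 0, -0.03]}
    - {"slide": [1.5, -16, -13.2], "twist": [0, 0, -0.041]}
    - {"slide": [1.7, -18.5, -13.2], "twist": [0, 0, -0.041]}
    - {"slide": [1.9, -21, -13.2], "twist": [0, 0, -0.041]}
    - {"slide": [2, -23.5, -13.2], "twist": [0, 0, -0.041]}
    - {"slide": [2.2, -26, -13.2], "twist": [0, 0, -0.041]}
    - {"slide": [2.4, -28.5, -13.2], "twist": [0, 0, -0.041]}
    - {"slide": [2.6, -31, -13.2], "twist": [0, 0, -0.041]}
    - {"slide": [2.8, -33, -13.2], "twist": [0, 0, -0.041]}
    - {"slide": [2.9, -34, -13.2], "twist": [0, 0, -0.041]}

```text
t: 27.6
eef_pos: [431.0, -240.4, 239.4]
tool_rot: [-0.037, -3.14, 0.0]
contact_force: [0.1, 0.1, -4.7]
grip_width: 10.0
finger_force: 45.0
```

```bash
python3 - <<'E'
from h import *
h=[540.0,-275.4,-.0198]
p=place(h,[-108,0,197])[0];go(*p,h[2]+np.pi/2);print(get_obs()["grip_width"])
E
```

```text
slide [-0.19 -3.28  4.24]
twist [-0.    -0.001 -0.004] j7 1.94
9.972026794750963
```

Request:
arm_command:
  deltas:
    - {"slide": [-0.1, -1.5, 1], "twist": [0, 0, 0]}
    - {"slide": [-0.2, -2.7, 2.2], "twist": [0, 0, -0.004]}
    - {"slide": [-0.2, -3.3, 3.4], "twist": [0, 0, -0.004]}
    - {"slide": [-0.2, -3.3, 4.2], "twist": [0, 0, -0.004]}
    - {"slide": [-0.2, -3.3, 4.2], "twist": [0, 0, -0.004]}
    - {"slide": [-0.2, -3.3, 4.2], "twist": [0, 0, -0.004]}
    - {"slide": [-0.2, -3.3, 4.2], "twist": [0, 0, -0.004]}

```text
t: 28.3
eef_pos: [434.7, -270.3, 198.6]
tool_rot: [0.024, 3.141, 0.0]
contact_force: [1.1, -0.1, -5.5]
grip_width: 9.6
finger_force: 45.0
```

```bash
python3 - <<'E'
from h import *
h=[540.0,-275.4,-.0198]
b=capture("side");im=cv2.resize(b[140:380,280:480],(600,720),interpolation=2)[:600]
D=lambda P,q,c=False:cv2.polylines(im,[np.int32((proj("side",place(q,P))-[280,140]+.5)*3-.5)],c,(0,0,255),1)
o=get_obs();e=o["eef_pos"]
D([[-28,12,173],[0,12,157],[24,12,171],[95,12,171]],h);D([[-28,-12,173],[0,-12,157],[24,-12,171],[95,-12,171]],h)
q=[e[0],e[1],h[2]];z=e[2]-108;D([[0,-45,z+96.5],[0,45,z+96.5]],q);D([[65,112,z],[65,-112,z],[-65,-112,z],[-65,112,z]],q,True)
cv2.imwrite("pics/p7.png",im);p=place(h,[0,0,197])[0];go(*p,h[2]+np.pi/2)
E
```

```text
slide [-10.53  -0.34   0.17]
twist [0.    0.001 0.005] j7 2.11
```

View pics/p7.png

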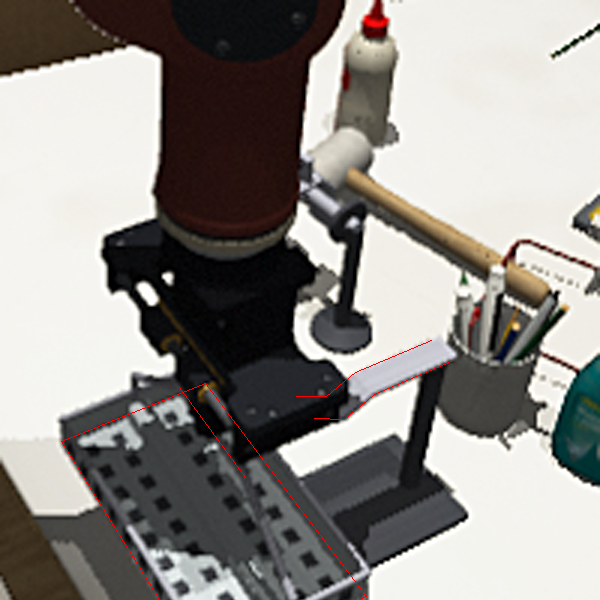

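The basket is level and aligned in front of the hook. Advance.

Request:
arm_command:
  deltas:
    - {"slide": [-1, -0.1, 0], "twist": [0, 0, 0]}
    - {"slide": [-2.5, -0.2, 0], "twist": [0, 0, 0]}
    - {"slide": [-4, -0.3, 0], "twist": [0, 0, 0]}
    - {"slide": [-5.5, -0.3, 0], "twist": [0, 0, 0]}
    - {"slide": [-6.5, -0.3, 0], "twist": [0, 0, 0]}
    - {"slide": [-7, -0.3, 0], "twist": [0, 0, 0]}
    - {"slide": [-7, -0.3, 0], "twist": [0, 0, 0]}

```text
t: 29.05
eef_pos: [504.6, -274.7, 198.1]
tool_rot: [-0.024, -3.141, 0.001]
contact_force: [-0.5, -0.2, -5.4]
grip_width: 9.4
finger_force: 45.0
```

Request:
arm_command:
  deltas:
    - {"slide": [-0.7, 0, 0], "twist": [0, 0, 0]}
    - {"slide": [-1.5, 0, 0], "twist": [0, 0, 0]}
    - {"slide": [-2.3, 0, 0], "twist": [0, 0, 0]}
    - {"slide": [-3, 0, 0], "twist": [0, 0, 0]}
    - {"slide": [-3.5, 0, 0], "twist": [0, 0, 0]}
    - {"slide": [-3.5, 0, 0], "twist": [0, 0, 0]}
    - {"slide": [-3.5, 0, 0], "twist": [0, 0, 0]}
    - {"slide": [-3.5, 0, 0], "twist": [0, 0, 0]}

```text
t: 29.85
eef_pos: [538.9, -275.5, 198.1]
tool_rot: [-0.026, -3.141, -0.0]
contact_force: [0.3, 0.1, -4.9]
grip_width: 9.7
finger_force: 45.0
```

```bash
python3 - <<'E'
from h import *
h=[540.0,-275.4,-.0198]
p=place(h,[0,0,170])[0];go(*p,h[2]+np.pi/2)
E
```

```text
slide [-0.11  0.02  2.81]
twist [ 0.    -0.     0.003] j7 2.23
```

No contact, so lower into the seat.

Request:
arm_command:
  deltas:
    - {"slide": [-0.1, 0, 0.6], "twist": [0, 0, 0]}
    - {"slide": [-0.1, 0, 1.2], "twist": [0, 0, 0]}
    - {"slide": [-0.1, 0, 1.8], "twist": [0, 0, 0]}
    - {"slide": [-0.1, 0, 2.3], "twist": [0, 0, 0]}
    - {"slide": [-0.1, 0, 2.6], "twist": [0, 0, 0]}
    - {"slide": [-0.1, 0, 2.8], "twist": [0, 0, 0]}
    - {"slide": [-0.1, 0, 2.8], "twist": [0, 0, 0]}
    - {"slide": [-0.1, 0, 2.8], "twist": [0, 0, 0]}

```text
t: 30.65
eef_pos: [540.5, -275.4, 170.8]
tool_rot: [0.025, 3.141, 0.0]
contact_force: [-2.7, 2.3, 5.4]
grip_width: 9.5
finger_force: 45.0
```

Seated with about 10 N, slightly on the rear slope. Ease back 2 mm.

Request:
arm_command:
  deltas:
    - {"slide": [0.1, 0, -0.1], "twist": [0, 0, 0]}
    - {"slide": [0.2, 0, -0.1], "twist": [0, 0, 0]}
    - {"slide": [0.2, 0, -0.1], "twist": [0, 0, 0]}
    - {"slide": [0.2, 0, 0], "twist": [0, 0, 0]}
    - {"slide": [0.2, 0, 0], "twist": [0, 0, 0]}
    - {"slide": [0.2, 0, 0], "twist": [0, 0, 0]}

```text
t: 31.25
eef_pos: [539.4, -275.4, 171.1]
tool_rot: [0.024, 3.139, -0.001]
contact_force: [3.1, 0.8, 5.5]
grip_width: 9.6
finger_force: 45.0
```

The lateral force flipped sign, so the seat lies between the two. Move forward 1 mm and release.

Request:
arm_command:
  deltas:
    - {"slide": [-0.1, 0, -0.05], "twist": [0, 0, 0]}
    - {"slide": [-0.1, 0, -0.05], "twist": [0, 0, 0]}
    - {"slide": [-0.1, 0, -0.05], "twist": [0, 0, 0]}

```text
t: 31.55
eef_pos: [539.5, -275.5, 171.0]
tool_rot: [0.025, 3.141, -0.0]
contact_force: [2.5, 1.3, 5.3]
grip_width: 9.3
finger_force: 45.0
```

Request:
arm_command:
  deltas:
    - {"slide": [-0.1, 0, -0.05], "twist": [0, 0, 0]}
    - {"slide": [-0.1, 0, -0.05], "twist": [0, 0, 0]}
    - {"slide": [-0.1, 0, -0.05], "twist": [0, 0, 0]}
    - {"slide": [-0.1, 0, -0.05], "twist": [0, 0, 0]}
    - {"slide": [-0.1, 0, -0.05], "twist": [0, 0, 0]}
    - {"slide": [-0.1, 0, -0.05], "twist": [0, 0, 0]}
  fingers: 3

```text
t: 32.15
eef_pos: [540.2, -275.4, 171.0]
tool_rot: [-0.025, -3.141, 0.0]
contact_force: [0.4, 0.2, -1.3]
grip_width: 29.7
finger_force: 0.0
```

Request:
arm_command:
  deltas:
    - {"slide": [0, 0, -1], "twist": [0, 0, 0]}
    - {"slide": [0, 0, -2.5], "twist": [0, 0, 0]}
    - {"slide": [0, 0, -5], "twist": [0, 0, 0]}
    - {"slide": [0, 0, -8], "twist": [0, 0, 0]}
    - {"slide": [0, 2, -11], "twist": [0, 0, 0]}
    - {"slide": [1, 5, -13], "twist": [0, 0, 0]}
    - {"slide": [3, 9, -13], "twist": [0, 0, 0]}
    - {"slide": [5, 13, -13], "twist": [0, 0, 0]}
    - {"slide": [6, 17, -13], "twist": [0, 0, 0]}
    - {"slide": [7, 21, -13], "twist": [0, 0, 0]}
    - {"slide": [7.5, 25, -13], "twist": [0, 0, 0]}
    - {"slide": [7.5, 29, -13], "twist": [0, 0, 0]}
    - {"slide": [7.5, 33, -13], "twist": [0, 0, 0]}
    - {"slide": [7.5, 36, -13], "twist": [0, 0, 0]}
    - {"slide": [7.5, 38, -13], "twist": [0, 0, 0]}
    - {"slide": [7.5, 38, -13], "twist": [0, 0, 0]}
    - {"slide": [7.5, 38, -13], "twist": [0, 0, 0]}
    - {"slide": [7.5, 38, -13], "twist": [0, 0, 0]}

```text
t: 33.95
eef_pos: [471.7, 104.0, 301.5]
tool_rot: [0.029, 3.141, 0.0]
contact_force: [-0.0, -1.0, -0.0]
grip_width: 30.0
finger_force: 0.0
```

```bash
python3 - <<'E'
from h import *
b=capture("side");c=capture("side");print(cv2.absdiff(b,c).max())
cv2.imwrite("pics/p8.png",cv2.resize(b[150:390,240:490],(625,600),interpolation=2))
E
```

```text
233
```

View pics/p8.png

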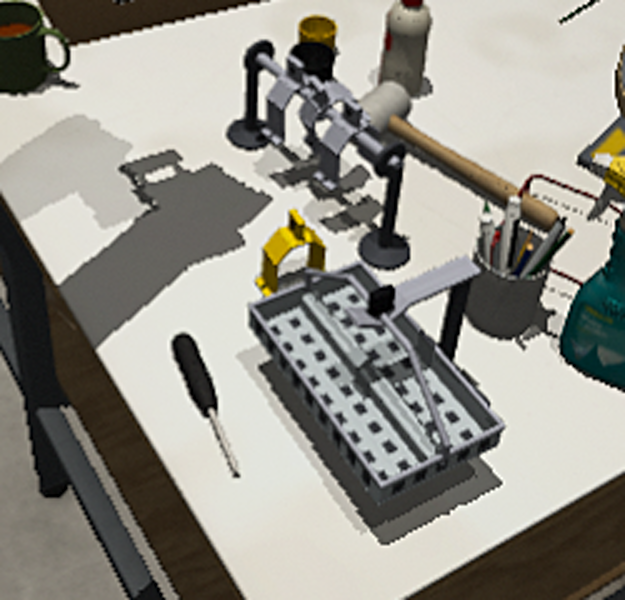

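The basket hangs clear on the hook. But the middle saddle at p8 (325,100) now looks turned or knocked on the bar. My picture allowance is used up, so I'll estimate its pose numerically by model fitting. First I'll check whether anything is still moving and whether the top view is unobstructed.

```bash
python3 - <<'E'
from h import *
b=capture("side");c=capture("side");t=capture("top")
cv2.imwrite("pics/s9.png",c);cv2.imwrite("pics/t9.png",t)
d=cv2.absdiff(b,c).max(2)
for n,(x0,y0,x1,y1) in {"all":(0,0,640,400),"rail":(330,160,410,260),"basket":(335,250,445,355)}.items():
    s=d[y0:y1,x0:x1];print(n,(s>25).sum(), [int(v) for v in np.argwhere(s>25).mean(0)] if (s>25).any() else "")
t0=cv2.imread("pics/top0.png");d=cv2.absdiff(t,t0).max(2)
for n,P in {"collarL":[676.4-13,132,130],"collarR":[690,-86,130],"mid":[676,23,137]}.items():
    u,v=proj("top",[P])[0].astype(int);print(n,u,v,(d[v-6:v+7,u-6:u+7]>40).mean())
E
```

```text
all 575 [196, 351]
rail 471 [43, 38]
basket 4 [76, 75]
collarL 313 181 0.8579881656804734
collarR 382 173 0.0
mid 347 177 0.8224852071005917
```

Something on the rail is still moving. Retract the arm along the inbound route to clear the view, and let the saddle settle.

Request:
arm_command:
  deltas:
    - {"slide": [2, 3, 0], "twist": [0, 0, 0]}
    - {"slide": [4, 6, 0], "twist": [0, 0, 0]}
    - {"slide": [6, 10, 0], "twist": [0, 0, 0]}
    - {"slide": [8, 14, 0], "twist": [0, 0, 0]}
    - {"slide": [10, 18, 0], "twist": [0, 0, 0]}
    - {"slide": [12, 22, 0], "twist": [0, 0, 0]}
    - {"slide": [14, 26, 0], "twist": [0, 0, 0]}
    - {"slide": [16, 29, 0], "twist": [0, 0, 0]}
    - {"slide": [18, 32, 0], "twist": [0, 0, 0]}
    - {"slide": [20, 35, 0], "twist": [0, 0, 0]}
    - {"slide": [21, 37.5, 0], "twist": [0, 0, 0]}
    - {"slide": [21, 37.5, 0], "twist": [0, 0, 0]}
    - {"slide": [21, 37.5, 0], "twist": [0, 0, 0]}
    - {"slide": [21, 37.5, 0], "twist": [0, 0, 0]}
    - {"slide": [21, 37.5, 0], "twist": [0, 0, 0]}
    - {"slide": [21, 37.5, 0], "twist": [0, 0, 0]}

```text
t: 35.8
eef_pos: [267.9, 483.4, 301.4]
tool_rot: [0.027, 3.141, 0.001]
contact_force: [-0.9, 0.0, -0.5]
grip_width: 30.2
finger_force: 0.0
```

```bash
cat > st.py <<'E'
from h import *
b=capture("side");c=capture("side");t=capture("top")
cv2.imwrite("pics/s10.png",c);cv2.imwrite("pics/t10.png",t)
d=cv2.absdiff(b,c).max(2)
for n,(x0,y0,x1,y1) in {"all":(0,0,640,400),"rail":(330,160,410,260),"basket":(335,250,445,355)}.items():
    print(n,(d[y0:y1,x0:x1]>25).sum())
t0=cv2.imread("pics/top0.png");d=cv2.absdiff(t,t0).max(2)
for n,P in {"collarL":[676.4-13,132,130],"collarR":[690,-86,130],"mug":[505,275,90]}.items():
    u,v=proj("top",[P])[0].astype(int);print(n,u,v,(d[v-6:v+7,u-6:u+7]>40).mean())
E
python3 st.py
```

```text
all 203
rail 146
basket 3
collarL 313 181 0.0
collarR 382 173 0.0
mug 267 233 0.0
```

The view is clear and the motion is dying down. Wait a bit longer.

Request:
arm_command:
  deltas:
    - {"slide": [0, 0, 0], "twist": [0, 0, 0]}
    - {"slide": [0, 0, 0], "twist": [0, 0, 0]}
    - {"slide": [0, 0, 0], "twist": [0, 0, 0]}
    - {"slide": [0, 0, 0], "twist": [0, 0, 0]}
    - {"slide": [0, 0, 0], "twist": [0, 0, 0]}
    - {"slide": [0, 0, 0], "twist": [0, 0, 0]}
    - {"slide": [0, 0, 0], "twist": [0, 0, 0]}
    - {"slide": [0, 0, 0], "twist": [0, 0, 0]}
    - {"slide": [0, 0, 0], "twist": [0, 0, 0]}
    - {"slide": [0, 0, 0], "twist": [0, 0, 0]}
    - {"slide": [0, 0, 0], "twist": [0, 0, 0]}
    - {"slide": [0, 0, 0], "twist": [0, 0, 0]}
    - {"slide": [0, 0, 0], "twist": [0, 0, 0]}
    - {"slide": [0, 0, 0], "twist": [0, 0, 0]}
    - {"slide": [0, 0, 0], "twist": [0, 0, 0]}
    - {"slide": [0, 0, 0], "twist": [0, 0, 0]}
    - {"slide": [0, 0, 0], "twist": [0, 0, 0]}
    - {"slide": [0, 0, 0], "twist": [0, 0, 0]}
    - {"slide": [0, 0, 0], "twist": [0, 0, 0]}
    - {"slide": [0, 0, 0], "twist": [0, 0, 0]}

```text
t: 37.95
eef_pos: [267.3, 484.1, 301.0]
tool_rot: [-0.025, -3.141, 0.0]
contact_force: [0.0, 0.5, 1.0]
grip_width: 30.1
finger_force: 0.0
```

```bash
python3 st.py; cat > sil.py <<'E'
from h import *
import sys
from scipy.optimize import differential_evolution
K=[676.4,23.5,.124]
def box(x0,x1,z0,z1,y=15,dx0=0,dx1=0):
    return np.array([[x,yy,z] for x,z in((x0,z0),(x1,z0),(x1+dx1,z1),(x0+dx0,z1)) for yy in(-y,y)],float)
B=[box(-39,-26,0,5),box(26,39,0,5),box(-31,-26,0,55),box(26,31,0,55),box(-31,-26,55,57,15,13,13),box(-18,18,67,72),
 np.array([[x,y,z] for x,z in((-31,55),(-26,55),(-16,67),(-18,72)) for y in(-15,15)],float),
 np.array([[x,y,z] for x,z in((31,55),(26,55),(16,67),(18,72)) for y in(-15,15)],float),box(-4,4,72,99,12)]
del B[4]
# params per saddle: y along bar, x offset, yaw, roll about bar axis, pitch; crown underside on the bar
def verts(p):
    y,x,yaw,roll,pitch=p
    Rm=R.from_euler("zyx",[yaw,roll,pitch]).as_matrix()
    out=[]
    for b in B:
        q=b-[-x,0,67]                       # crown underside, shifted by x
        q=q@Rm.T+ [0,y,130]+Rm@np.array([0,0,7.])
        out.append(place(K,q))
    return out
W={"side":(325,150,415,250),"top":(300,150,400,215)}
def mask(cam,ps,S=4):
    x0,y0,x1,y1=W[cam];m=np.zeros(((y1-y0)*S,(x1-x0)*S),np.uint8)
    for p in ps:
        for v in verts(p):
            cv2.fillConvexPoly(m,cv2.convexHull(np.int32(((proj(cam,v)-[x0,y0]+.5)*S-.5).round())),255)
    return cv2.resize(m,(x1-x0,y1-y0),interpolation=cv2.INTER_AREA)/255.
E
cat > f.py <<'E'
from sil import *
I={"side":cv2.imread("pics/s10.png"),"top":cv2.imread("pics/t10.png")};O={"side":cv2.imread("pics/side0.png"),"top":cv2.imread("pics/top0.png")}
# foreground evidence: pixel explained neither by old background nor by it in shadow
E={}
for c,(x0,y0,x1,y1) in W.items():
    i=I[c][y0:y1,x0:x1].astype(float);o=O[c][y0:y1,x0:x1].astype(float)
    k=(i*o).sum(2)/((o*o).sum(2)+1); 
    plain=np.abs(i-o).max(2)<14
    ok=o.min(2)>110
    ks=k[ok&(k<.8)&(k>.2)]; hist,e=np.histogram(ks,30,(.2,.8)); kk=e[hist.argmax()]+.01
    shad=(np.abs(i-kk*o).max(2)<14)
    E[c]=~(plain|shad); print(c,"k",round(kk,2),E[c].sum())
def cost(v):
    ps=np.reshape(v,(-1,5)); s=0
    for c in W:
        m=mask(c,ps); s+=np.abs(m-E[c]).sum()
    return s
base=[41,0,0,0,0,-3,0,0,0,0,-49,0,0,0,0]
print("base",cost(base))
lo=[30,-10,-.15,-.15,-.1,-25,-19,-.9,-.7,-.5,-60,-10,-.15,-.15,-.1];hi=[50,10,.15,.15,.1,20,19,.9,.7,.5,-38,10,.15,.15,.1]
r=differential_evolution(cost,list(zip(lo,hi)),x0=base,maxiter=90,popsize=6,seed=1,tol=1e-6)
print(r.fun);print(r.x.reshape(-1,5).round(2))
E
time timeout 500 python3 f.py
```

```text
all 241
rail 239
basket 2
collarL 313 181 0.0
collarR 382 173 0.0
mug 267 233 0.0
side k 0.21 1675
top k 0.67 882
base 1827.462745098039
1694.6549019607844
[[ 4.423e+01 -2.820e+00 -3.000e-02 -3.000e-02  1.000e-02]
 [-1.490e+00 -4.620e+00 -3.400e-01  6.000e-02  1.000e-02]
 [-4.951e+01 -5.900e+00 -1.400e-01 -7.000e-02  8.000e-02]]
real	2m8.235s
user	2m7.933s
sys	0m0.216s
```

A saddle on the rail is still swinging. I'll record a short series to see which one, and how it moves.

```bash
cat > ser.py <<'E'
from sil import *
base=[[41,0,0,0,0],[-3,0,0,0,0],[-49,0,0,0,0]]
Fs={"side":np.array([capture("side") for _ in range(14)]),"top":np.array([capture("top") for _ in range(3)])}
np.savez("pics/ser.npz",**Fs)
for c in W:
    x0,y0,x1,y1=W[c];f=Fs[c][:,y0:y1,x0:x1].astype(float).mean(3)
    rng=np.ptp(f,axis=0)
    print(c,"moving px",(rng>15).sum(),[(int((mask(c,[p])>.5).sum()),int(((mask(c,[p])>.5)&(rng>15)).sum())) for p in base])
    if c=="side": print([int((np.abs(f[i]-f[0])>15).sum()) for i in range(14)])
# shadow factor on bench
O=cv2.imread("pics/side0.png").astype(float);I=Fs["side"][0].astype(float)
r=(I/np.maximum(O,1)).mean(2)[150:270,300:430];o=O[150:270,300:430].min(2)
print(np.histogram(r[(o>150)],24,(0.1,1.3)))
E
python3 ser.py
```

```text
side moving px 737 [(481, 138), (507, 377), (529, 21)]
[0, 219, 435, 544, 599, 604, 566, 503, 352, 225, 202, 313, 437, 530]
top moving px 80 [(268, 0), (272, 47), (277, 0)]
(array([  39,  128,  221,  161,   98,   91,  112,   53,   75,  107,  132,
         68,   53,   73,  154,  101,  136, 5239, 2964,  109,   35,   32,
         39,   35]), array([0.1 , 0.15, 0.2 , 0.25, 0.3 , 0.35, 0.4 , 0.45, 0.5 , 0.55, 0.6 ,
       0.65, 0.7 , 0.75, 0.8 , 0.85, 0.9 , 0.95, 1.  , 1.05, 1.1 , 1.15,
       1.2 , 1.25, 1.3 ]))
```

The middle saddle is swinging with a period of about 0.5 s and the others are still. I'll fit its mean position along the bar and its yaw, using a better shadow test.

```bash
cat > f2.py <<'E'
from sil import *
Z=np.load("pics/ser.npz");O={"side":cv2.imread("pics/side0.png"),"top":cv2.imread("pics/top0.png")}
def ev(c,i):
    x0,y0,x1,y1=W[c];i=i[y0:y1,x0:x1].astype(float);o=O[c][y0:y1,x0:x1].astype(float)
    plain=np.abs(i-o).max(2)<16; r=i/np.maximum(o,1)
    shad=(o.min(2)>120)&(r.min(2)>.5)&(r.max(2)<.72)&(np.ptp(r,axis=2)<.06)
    return ~(plain|shad)
def run(fr,x0,lo,hi,it,fixed):
    E={c:ev(c,i) for c,i in fr.items()}
    fm={c:mask(c,fixed) for c in fr} if len(fixed) else {c:0 for c in fr}
    cost=lambda v:sum(np.abs(np.maximum(fm[c],mask(c,np.reshape(v,(-1,5))))-E[c]).sum() for c in fr)
    r=differential_evolution(cost,list(zip(lo,hi)),x0=x0,maxiter=it,popsize=8,seed=1,tol=1e-6);return r.x,cost(x0),r.fun
x,a,b=run({"side":Z["side"][13],"top":Z["top"][0]},[44,0,0,0,0,-49,0,0,0,0],[30,-10,-.2,-.15,-.05,-60,-10,-.2,-.15,-.05],[50,10,.2,.15,.05,-38,10,.2,.15,.05],30,[[-2,-3,-.3,0,0]])
out=x.reshape(-1,5);print(out.round(2),a,b)
for fr in ({"top":Z["top"][0],"side":Z["side"][13]},{"side":Z["side"][1]},{"side":Z["side"][5]}):
    x,a,b=run(fr,[-3,0,0,0,0],[-25,-19,-.9,-.7,-.3],[20,19,.9,.7,.3],30,out);print(x.round(2),a,b)
E
time timeout 550 python3 f2.py
```

```text
[[ 4.303e+01 -1.250e+00 -4.000e-02 -2.000e-02 -2.000e-02]
 [-4.928e+01 -2.270e+00  6.000e-02 -7.000e-02  4.000e-02]] 1638.2 1613.4352941176471
[-0.74  0.58 -0.17  0.08 -0.04] 1665.9254901960783 1581.843137254902
[-2.38  0.53 -0.23 -0.07 -0.07] 1091.650980392157 1066.6039215686274
[-1.63 -0.5  -0.22  0.12  0.  ] 1145.913725490196 1072.6039215686274
real	0m46.513s
user	0m45.917s
sys	0m0.545s
```

The fits agree: the middle saddle is at y of about -2 mm, yawed about -0.2 rad, swinging ±0.1 rad. I'll go back, catch its lug with a square pinch, lift it slightly and re-seat it.

Request:
arm_command:
  deltas:
    - {"slide": [-1.5, -3, 0], "twist": [0, 0, 0]}
    - {"slide": [-3.5, -7, 0], "twist": [0, 0, 0]}
    - {"slide": [-6, -11, 0], "twist": [0, 0, 0]}
    - {"slide": [-8, -15, 0], "twist": [0, 0, 0]}
    - {"slide": [-10, -19, 0], "twist": [0, 0, 0]}
    - {"slide": [-12, -23, 0], "twist": [0, 0, 0]}
    - {"slide": [-14.5, -27, 0], "twist": [0, 0, 0]}
    - {"slide": [-17, -31, 0], "twist": [0, 0, 0]}
    - {"slide": [-19, -35, 0], "twist": [0, 0, 0]}
    - {"slide": [-20.5, -38, 0], "twist": [0, 0, 0]}
    - {"slide": [-21, -40, 0], "twist": [0, 0, 0]}
    - {"slide": [-21, -41, 0], "twist": [0, 0, 0]}
    - {"slide": [-21, -41, 0], "twist": [0, 0, 0]}
    - {"slide": [-21, -41, 0], "twist": [0, 0, 0]}
  fingers: 5
  force: 5

```text
t: 40.35
eef_pos: [470.4, 72.1, 301.0]
tool_rot: [-0.023, -3.141, -0.001]
contact_force: [0.3, 0.2, 0.3]
grip_width: 50.1
finger_force: 0.0
```

```bash
python3 - <<'E'
from h import *
p=place([676.4,23.5,.124],[0,-2.5,0])[0];print(p);go(p[0],p[1],258,.124)
E
```

```text
[676.70920618  21.01919539   0.        ]
slide [-20.71  -4.81   4.3 ]
twist [ 0.    -0.     1.432] j7 1.25
```

Request:
arm_command:
  deltas:
    - {"slide": [-1, 0, 0], "twist": [0, 0, 0.1]}
    - {"slide": [-2.5, -0.5, 0], "twist": [0, 0, 0.23]}
    - {"slide": [-4.5, -1, 0], "twist": [0, 0, 0.36]}
    - {"slide": [-7, -1.5, 0], "twist": [0, 0, 0.49]}
    - {"slide": [-9.5, -2, 0], "twist": [0, 0, 0.62]}
    - {"slide": [-12, -2.5, 0], "twist": [0, 0, 0.75]}
    - {"slide": [-14.5, -3, 0], "twist": [0, 0, 0.88]}
    - {"slide": [-17, -4, 0], "twist": [0, 0, 1.01]}
    - {"slide": [-19, -4.5, 0], "twist": [0, 0, 1.14]}
    - {"slide": [-20.2, -4.8, 1], "twist": [0, 0, 1.27]}
    - {"slide": [-20.7, -4.8, 2.5], "twist": [0, 0, 1.38]}
    - {"slide": [-20.7, -4.8, 4.3], "twist": [0, 0, 1.432]}
    - {"slide": [-20.7, -4.8, 4.3], "twist": [0, 0, 1.432]}
    - {"slide": [-20.7, -4.8, 4.3], "twist": [0, 0, 1.432]}
    - {"slide": [-20.7, -4.8, 4.3], "twist": [0, 0, 1.432]}
    - {"slide": [-20.7, -4.8, 4.3], "twist": [0, 0, 1.432]}

```text
t: 41.95
eef_pos: [677.3, 19.8, 259.1]
tool_rot: [2.079, 2.355, 0.002]
contact_force: [0.3, 0.7, -1.1]
grip_width: 50.1
finger_force: 0.0
```

```bash
python3 - <<'E'
from h import *
p=place([676.4,23.5,.124],[0,-2.5,0])[0];go(p[0],p[1],150,.124)
a=[capture("side") for _ in range(8)]
f=np.array(a)[:,150:250,325:415].mean(3);print((np.ptp(f,axis=0)>15).sum())
E
```

```text
slide [ 0.12 -0.06 10.91]
twist [ 0.001 -0.     0.   ] j7 0.32
54
```

Request:
arm_command:
  deltas:
    - {"slide": [0.1, -0.05, 2], "twist": [0, 0, 0]}
    - {"slide": [0.1, -0.05, 4], "twist": [0, 0, 0]}
    - {"slide": [0.1, -0.05, 6], "twist": [0, 0, 0]}
    - {"slide": [0.1, -0.05, 8], "twist": [0, 0, 0]}
    - {"slide": [0.1, -0.05, 9.5], "twist": [0, 0, 0]}
    - {"slide": [0.1, -0.05, 10.4], "twist": [0, 0, 0]}
    - {"slide": [0.1, -0.05, 10.9], "twist": [0, 0, 0]}
    - {"slide": [0.1, -0.05, 10.9], "twist": [0, 0, 0]}
    - {"slide": [0.1, -0.05, 10.9], "twist": [0, 0, 0]}

```text
t: 43.25
eef_pos: [676.8, 20.3, 149.8]
tool_rot: [2.08, 2.353, 0.001]
contact_force: [-0.4, -0.7, 0.7]
grip_width: 49.9
finger_force: 0.0
```

Request:
arm_command:
  deltas:
    - {"slide": [0, 0, 0], "twist": [0, 0, 0]}
    - {"slide": [0, 0, 0], "twist": [0, 0, 0]}
    - {"slide": [0, 0, 0], "twist": [0, 0, 0]}
    - {"slide": [0, 0, 0], "twist": [0, 0, 0]}
    - {"slide": [0, 0, 0], "twist": [0, 0, 0]}
    - {"slide": [0, 0, 0], "twist": [0, 0, 0]}
    - {"slide": [0, 0, 0], "twist": [0, 0, 0]}
    - {"slide": [0, 0, 0], "twist": [0, 0, 0]}
    - {"slide": [0, 0, 0], "twist": [0, 0, 0]}
    - {"slide": [0, 0, 0], "twist": [0, 0, 0]}
  fingers: 0

```text
t: 44.25
eef_pos: [676.4, 20.5, 149.1]
tool_rot: [2.081, 2.354, 0.0]
contact_force: [0.2, 1.1, 1.1]
grip_width: 8.2
finger_force: 5.0
```

Request:
arm_command:
  deltas:
    - {"slide": [0, 0, 0], "twist": [0, 0, 0]}
    - {"slide": [0, 0, 0], "twist": [0, 0, 0]}
    - {"slide": [0, 0, 0], "twist": [0, 0, 0]}
    - {"slide": [0, 0, -0.2], "twist": [0, 0, 0]}
    - {"slide": [0, 0, -0.5], "twist": [0, 0, 0]}
    - {"slide": [0, 0, -0.5], "twist": [0, 0, 0]}
    - {"slide": [0, 0, -0.5], "twist": [0, 0, 0]}
  force: 25

```text
t: 44.95
eef_pos: [676.3, 20.4, 154.0]
tool_rot: [-2.081, -2.354, 0.0]
contact_force: [-0.5, -0.6, -1.0]
grip_width: 7.9
finger_force: 25.0
```

Squared up and held (8 mm). Lower and release.

Request:
arm_command:
  deltas:
    - {"slide": [0, 0, 0.2], "twist": [0, 0, 0]}
    - {"slide": [0, 0, 0.4], "twist": [0, 0, 0]}
    - {"slide": [0, 0, 0.5], "twist": [0, 0, 0]}
    - {"slide": [0, 0, 0.5], "twist": [0, 0, 0]}
    - {"slide": [0, 0, 0.55], "twist": [0, 0, 0]}
    - {"slide": [0, 0, 0.55], "twist": [0, 0, 0]}
    - {"slide": [0, 0, 0.55], "twist": [0, 0, 0]}

```text
t: 45.65
eef_pos: [676.3, 20.5, 149.1]
tool_rot: [-2.081, -2.354, -0.0]
contact_force: [-2.5, 0.5, 5.1]
grip_width: 7.6
finger_force: 25.0
```

Request:
arm_command:
  deltas:
    - {"slide": [0, 0, 0], "twist": [0, 0, 0]}
    - {"slide": [0, 0, 0], "twist": [0, 0, 0]}
    - {"slide": [0, 0, 0], "twist": [0, 0, 0]}
    - {"slide": [0, 0, 0], "twist": [0, 0, 0]}
    - {"slide": [0, 0, 0], "twist": [0, 0, 0]}
    - {"slide": [0, 0, 0], "twist": [0, 0, 0]}
  fingers: 4

```text
t: 46.25
eef_pos: [676.4, 20.4, 148.5]
tool_rot: [2.081, 2.354, -0.0]
contact_force: [0.9, 0.1, -0.3]
grip_width: 38.8
finger_force: 0.0
```

Request:
arm_command:
  deltas:
    - {"slide": [0, 0, -1], "twist": [0, 0, 0]}
    - {"slide": [0, 0, -3], "twist": [0, 0, 0]}
    - {"slide": [0, 0, -6], "twist": [0, 0, 0]}
    - {"slide": [0, 0, -9], "twist": [0, 0, 0]}
    - {"slide": [0, 0, -12], "twist": [0, 0, 0]}
    - {"slide": [0, -2, -14], "twist": [0, 0, -0.1]}
    - {"slide": [0, -5, -15], "twist": [0, 0, -0.2]}
    - {"slide": [0, -9, -15], "twist": [0, 0, -0.3]}
    - {"slide": [0, -13, -15], "twist": [0, 0, -0.4]}
    - {"slide": [0, -16, -15], "twist": [0, 0, -0.5]}
    - {"slide": [-1, -19, -15], "twist": [0, 0, -0.6]}
    - {"slide": [-2, -21, -15], "twist": [0, 0, -0.7]}
    - {"slide": [-3, -21, -15], "twist": [0, 0, -0.8]}
    - {"slide": [-4, -21, -15], "twist": [0, 0, -0.9]}
    - {"slide": [-5, -21, -15], "twist": [0, 0, -1.0]}
    - {"slide": [-5, -21, -15], "twist": [0, 0, -1.0]}
    - {"slide": [-5, -21, -15], "twist": [0, 0, -1.0]}

```text
t: 47.95
eef_pos: [474.1, -54.8, 298.9]
tool_rot: [0.703, 3.062, 0.001]
contact_force: [0.3, 0.5, 0.1]
grip_width: 40.2
finger_force: 0.0
```

```bash
python3 ser.py; python3 f2.py
```

```text
side moving px 82 [(481, 0), (507, 0), (529, 0)]
[0, 36, 37, 39, 27, 24, 26, 34, 31, 36, 38, 40, 34, 34]
top moving px 3 [(268, 0), (272, 0), (277, 0)]
(array([  99,  188,  257,  171,  173,  149,  330,  248,   60,   70,  174,
        118,   60,   79,   96,  318,  158,  165, 5985,  498,  121,   52,
         37,   27]), array([0.1 , 0.15, 0.2 , 0.25, 0.3 , 0.35, 0.4 , 0.45, 0.5 , 0.55, 0.6 ,
       0.65, 0.7 , 0.75, 0.8 , 0.85, 0.9 , 0.95, 1.  , 1.05, 1.1 , 1.15,
       1.2 , 1.25, 1.3 ]))
[[ 4.270e+01 -1.050e+00 -6.000e-02 -5.000e-02 -2.000e-02]
 [-4.964e+01 -4.370e+00  1.000e-01 -2.000e-02  0.000e+00]] 6554.678431372549 6512.458823529411
[ -0.61 -16.96   0.13  -0.65   0.23] 6484.2156862745105 6455.290196078431
[ -7.86 -16.52   0.28   0.19  -0.26] 1772.8078431372548 1736.2901960784313
[ -4.86 -15.62   0.14   0.02  -0.23] 1780.5568627450982 1742.8666666666668
```

Everything on the rail is still. The arm blocks the top view, so I'll clear it for a final check.

```bash
python3 -c "
from h import *
go(440,110,300);go(268,480,300)"
```

```text
slide [10.22 13.39 -0.14]
slide [41.74 39.29 -0.15]
```

Request:
arm_command:
  deltas:
    - {"slide": [1.5, 2, 0], "twist": [0, 0, 0]}
    - {"slide": [4, 5, 0], "twist": [0, 0, 0]}
    - {"slide": [7, 9, 0], "twist": [0, 0, 0]}
    - {"slide": [10, 13, 0], "twist": [0, 0, 0]}
    - {"slide": [13, 16, 0], "twist": [0, 0, 0]}
    - {"slide": [16, 18.5, 0], "twist": [0, 0, 0]}
    - {"slide": [19, 21, 0], "twist": [0, 0, 0]}
    - {"slide": [22, 23.5, 0], "twist": [0, 0, 0]}
    - {"slide": [25, 26, 0], "twist": [0, 0, 0]}
    - {"slide": [28, 28.5, 0], "twist": [0, 0, 0]}
    - {"slide": [31, 31, 0], "twist": [0, 0, 0]}
    - {"slide": [34, 33.5, 0], "twist": [0, 0, 0]}
    - {"slide": [37, 36, 0], "twist": [0, 0, 0]}
    - {"slide": [40, 38, 0], "twist": [0, 0, 0]}
    - {"slide": [41.7, 39.3, 0], "twist": [0, 0, 0]}
    - {"slide": [41.7, 39.3, 0], "twist": [0, 0, 0]}
    - {"slide": [41.7, 39.3, 0], "twist": [0, 0, 0]}
    - {"slide": [41.7, 39.3, 0], "twist": [0, 0, 0]}

```text
t: 50.6
eef_pos: [269.7, 478.7, 298.7]
tool_rot: [0.701, 3.062, -0.0]
contact_force: [1.1, -0.2, -0.3]
grip_width: 39.6
finger_force: 0.0
```

```bash
cat >> f2.py <<'E'
s=cv2.imread("pics/s10.png").astype(float).mean(2);n=Z["side"][13].astype(float).mean(2)
print("basket change",(np.abs(s-n)[250:355,335:445]>25).sum())
for nm,P in {"mug":[505,275,60],"pot":[0]}.items():pass
d=cv2.absdiff(Z["side"][13],cv2.imread("pics/side0.png")).max(2)
for nm,(x,y) in {"mug":(246,168),"pen":(445,258),"driver":(320,300),"yellow":(357,250)}.items(): print(nm,(d[y-14:y+15,x-12:x+13]>40).mean().round(2))
E
python3 ser.py; python3 f2.py
```

```text
side moving px 0 [(481, 0), (507, 0), (529, 0)]
[0, 0, 0, 0, 0, 0, 0, 0, 0, 0, 0, 0, 0, 0]
top moving px 0 [(268, 0), (272, 0), (277, 0)]
(array([  35,  138,  242,  172,   94,   91,  105,   47,   54,  116,  151,
         62,   50,   71,  136,  110,  132, 6003, 2197,  106,   43,   30,
         44,   32]), array([0.1 , 0.15, 0.2 , 0.25, 0.3 , 0.35, 0.4 , 0.45, 0.5 , 0.55, 0.6 ,
       0.65, 0.7 , 0.75, 0.8 , 0.85, 0.9 , 0.95, 1.  , 1.05, 1.1 , 1.15,
       1.2 , 1.25, 1.3 ]))
[[ 4.403e+01 -6.300e-01 -0.000e+00 -4.000e-02  2.000e-02]
 [-4.910e+01 -2.250e+00  4.000e-02 -5.000e-02  4.000e-02]] 1666.2117647058822 1639.113725490196
[ 0.66 -3.94  0.05  0.   -0.05] 1574.61568627451 1537.5529411764705
[-4.49 -3.14 -0.08 -0.03 -0.13] 1068.4705882352941 1037.729411764706
[-5.11 -3.2  -0.13 -0.02 -0.13] 1072.721568627451 1043.6196078431371
basket change 0
mug 0.0
pen 0.0
driver 0.0
yellow 0.08
```

All still and straight. Gaps come out at roughly 13–20 mm, the basket is steady, and the mug, pen pot and screwdriver haven't moved. Handing in.

```bash
python3 -c "
from plant import *
print(finish_job())"
```

```text
the job is handed in; nothing more can be done
None
```

The job is handed in: the three saddles hang straight and still on the drip rail with gaps of roughly 13–20 mm, the middle one re-seated after I found it swinging, and the emptied basket hangs by its bail on the hook, with the mug, pen pot and screwdriver unmoved.

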